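Sort full sample boxes from empty ones by feel

ROBOT

A 7-joint arm with a two-finger parallel gripper is mounted at the origin on the work surface. World frame = base frame: x ahead of the robot, y to its left, z up, the work surface at z = 0. Lengths are in m, angles in rad, forces in N, time in s.
With the tool pointing down it reaches from about 0.4 to 0.75 m from the base axis. Payload 19.5 kg.
Tool frame: the origin (TCP) lies midway between the tips of the shut fingers; the grasp point (between the pads) lies 19 mm behind it; z points along the fingers, y is the direction in which the jaws open and shut (so a half turn about z gives the same grasp; the last joint's range is limited). The gripper opens to 85 mm and grips with 20 to 120 N. Pads are 22 mm wide; open, the fingers measure 114 mm over their backs; the gripper's body (76 mm by 85 mm) begins 54 mm behind the grasp point. The pads swing forward as they close: fully open they stand 13 mm farther back than shut.
Start: joints at [1.158, 0.707, -0.028, 1.485, 0.022, 0.951, -0.075], TCP at [0.208, -0.536, 0.231] pointing down, gripper open.
Joint ranges: [-2.71, 2.71], [-0.32, 2.16], [-1.57, 1.52], [0, 2.45], [-1.46, 4.6], [0, 2.02], [-2.83, 2.83]. Speed limits (rad/s): [1.89, 1.89, 2.57, 2.57, 3.01, 3.01, 3.01].

INTERFACE

Orientations are given as a rotation vector (axis times angle).
In Python, from rig import robot gives the robot as it stands.
- The arm moves only by the tool step_arm, never from a script. Its argument "increments" is a list of rows, each a list of 3 entries, a list of its own where there are three numbers: the turn, a rotation vector about the tool's x, y, z in rad, then the shift along the tool's x, y, z in cm, then the opening, from 0 (shut) to 1 (fully open). A call has 1 to 10 rows; each row shifts and turns the pose as measured when the row begins, along the tool's axes as they then stand; what a row does not reach is not made up. A row lasts 1/10 s, in which the tool goes at most 50 mm and 8.59 degrees, less where a joint would pass 70% of its speed; a pose out of reach is approached as far as the arm can. A call with a gripper value outside its range is refused whole. The fingers move at their own pace and stop on an object; the grip force is fixed at half the most. Time passes only in rows, so rows that do not move let the fingers close. It gives the time, the measured TCP pose, the force and the opening at its end, in the units of the state.
- robot.get_state(): the state, without advancing time (a new reading comes with each control period).
- robot.camera(name): name is "side" or "top"; returns the picture (480x640x3 uint8, red, green, blue); there is no depth.
- robot.get_calibration(name): a dict with "fov_y" (degrees; the focal length in pixels is half the picture's height over the tangent of half this angle, whatever the lens; pixels are square), "cx", "cy" (the principal point, pixels), "T" (4x4, takes a point from camera to world coordinates). Camera axes: x right, y up, looking along -z (the intrinsics and any distortion apply to the point x, -y, -z); pixel columns grow to the right and rows downward; lengths in m; the calibration is good to about 2 mm. A picture is of the moment at which its call begins. get_calibration takes no time and is no camera call.
- robot.sign_off(): hands the job in, once; it reports no verdict.
The state is a dict: "time": time; "qpos": joint angles; "qd": joint speeds; "joint_torque": joint torques, N m; "eef_pos": TCP position; "tool_rot": TCP orientation; "wrist_force": force on the tool from outside, world axes, zero at the start; "torque": the same for the moment, N m; "gripper_width": finger opening in m.
Only numpy, scipy, OpenCV 4.12 (cv2) and the standard library are available. Lean on these libraries where they do the work, as an engineer would, in place of code of your own. Each camera call takes 0.05 s, during which the arm holds its last target.

TASK

Full and empty sample boxes have got mixed on the white board and all three look alike: take each by its wire handle, tip the handle end up slightly to feel the weight while the far feet stay down, and never let it fall. Draw each full box (there are one or two) towards you with its far end still down until it stands fairly square on the blue mat, midway between the mat's near and far edges; set each empty box gently back where it was, and do not disturb the other things on the bench.

Things in the scene. Friction and masses are not known exactly. Their poses are not given: they have to be found in the camera images.
- board: white plastic drying board on which the three boxes start, fixed: a sheet 245 (x) by 600 (y) and 2 mm thick. Origin: centre of its underside; x points away from the robot, its top ends at x = -115, where a 10 mm bevel runs down to the bench. The bench top, at height 0, shows in the narrow gap between it and the mat
- mat: flat blue rubber bench mat, fixed, lying across the bench between the robot and the row of boxes. Flat top 170 (x) by 660 (y) and 3 mm high, with a 15 mm bevel running down to the bench along its near and far edges. Origin: centre of its underside; x points away from the robot
- box1: one of three like closed aluminium boxes, body 140 (x) by 90 (y) by 60 high, wire handle on the end nearer the robot. Origin: centre of its underside, x from handle end to far end. Four round rubber feet at x = +-62, y = +-37: tipped, it pivots on the far feet, 172 mm from the bar, which bears a third of the weight. Empty about 0.3 kg, full about 0.85 kg, both balanced at the middle
- box1_handle (a point): middle of the grip bar of box1's wire handle: round steel bar 8 mm thick and 70 mm long along the box's y, level, 110 mm in front of the box's centre (bar axis 40 mm clear of the end wall, open above and below) and 38 mm above what the box stands on (40 mm above the bench at the start); axes as the box's. The handle does not fold; its round bar can turn between the fingers when gripped lightly, with a little friction
- box1_center (a point): centre of box1, 30 mm above its underside; axes as the box's
- box2: sample box, alike in all to box1; only the contents differ (one or two of the three are full, the rest empty)
- box2_handle (a point): middle of the grip bar of box2's wire handle: round steel bar 8 mm thick and 70 mm long along the box's y, level, 110 mm in front of the box's centre (bar axis 40 mm clear of the end wall, open above and below) and 38 mm above what the box stands on (40 mm above the bench at the start); axes as the box's. The handle does not fold; its round bar can turn between the fingers when gripped lightly, with a little friction
- box2_center (a point): centre of box2, 30 mm above its underside; axes as the box's
- box3: sample box, alike in all to box1; only the contents differ (one or two of the three are full, the rest empty)
- box3_handle (a point): middle of the grip bar of box3's wire handle: round steel bar 8 mm thick and 70 mm long along the box's y, level, 110 mm in front of the box's centre (bar axis 40 mm clear of the end wall, open above and below) and 38 mm above what the box stands on (40 mm above the bench at the start); axes as the box's. The handle does not fold; its round bar can turn between the fingers when gripped lightly, with a little friction
- box3_center (a point): centre of box3, 30 mm above its underside; axes as the box's
- tumbler_mid (a point): pink plastic tumbler, 72 mm wide, 88 mm tall, left of the boxes; bystander, point at its centre
- tin_left_mid (a point): small open aluminium tin, 54 mm wide, 26 mm tall, at the left; bystander, point at its centre
- tin_right_mid (a point): another such tin at the right; bystander, point at its centre
- amber_bottle_mid (a point): amber reagent bottle, 64 mm wide, 135 mm tall, right of the boxes; bystander, point at its centre
- pen_mid (a point): pen lying at the right; bystander, point at its middle
- brush_mid (a point): small brush lying at the near left; bystander, point at its middle

How it is judged:
On the way:
1. a box's handle end is held tipped up by at least 0.03 rad, its far end still down (((angle between box1_center's own z axis and vertical above 0.03 rad and (contact force between box1 and board above 0.3 N or contact force between box1 and mat above 0.3 N) and contact force between the fingers and box1 above 0.3 N) or (angle between box2_center's own z axis and vertical above 0.03 rad and (contact force between box2 and board above 0.3 N or contact force between box2 and mat above 0.3 N) and contact force between the fingers and box2 above 0.3 N) or (angle between box3_center's own z axis and vertical above 0.03 rad and (contact force between box3 and board above 0.3 N or contact force between box3 and mat above 0.3 N) and contact force between the fingers and box3 above 0.3 N))), for 0.2 s.
At the end, for the whole second after the job is handed in: each full box (over 5.5 N on the mat) stands level on the mat, off the board, centre within 25 mm of the mat's line midway between near and far edges, 290 mm sideways, square within 0.3 rad; each empty box (under 4.5 N) level on the board within 40 mm of its start; all at rest (((contact force between box1 and mat above 5.5 N and contact force between box1 and board below 0.3 N and angle between the x axis of box1 and the x axis of mat, either way round below 0.3 rad and x of box1_center in the frame of mat between -0.025 and 0.025 m and y of box1_center in the frame of mat between -0.29 and 0.29 m) or (distance of box1_center from where it was at the start of the episode below 0.04 m and contact force between box1 and board between 1.5 and 4.5 N and contact force between box1 and mat below 0.3 N)) and ((contact force between box2 and mat above 5.5 N and contact force between box2 and board below 0.3 N and angle between the x axis of box2 and the x axis of mat, either way round below 0.3 rad and x of box2_center in the frame of mat between -0.025 and 0.025 m and y of box2_center in the frame of mat between -0.29 and 0.29 m) or (distance of box2_center from where it was at the start of the episode below 0.04 m and contact force between box2 and board between 1.5 and 4.5 N and contact force between box2 and mat below 0.3 N)) and ((contact force between box3 and mat above 5.5 N and contact force between box3 and board below 0.3 N and angle between the x axis of box3 and the x axis of mat, either way round below 0.3 rad and x of box3_center in the frame of mat between -0.025 and 0.025 m and y of box3_center in the frame of mat between -0.29 and 0.29 m) or (distance of box3_center from where it was at the start of the episode below 0.04 m and contact force between box3 and board between 1.5 and 4.5 N and contact force between box3 and mat below 0.3 N)) and angle between each of box1_center, box2_center, box3_center's own z axis and vertical below 0.03 rad and linear speed of each of box1, box2, box3 below 0.02 m/s); the robot touches nothing.
It fails at once if a box's handle end is tipped up steeply (more than 0.3 rad) (angle between any of box1_center, box2_center, box3_center's own z axis and vertical above 0.3 rad).
It fails at once if a box's far end is lifted well clear (the box's centre more than 55 mm above the bench) (height (world z) of any of box1_center, box2_center, box3_center above 0.055 m).
It fails at once if a box is dropped or pressed hard on the board or mat (more than 40 N) (contact force between any of box1, box2, box3 and board above 40 N or contact force between any of box1, box2, box3 and mat above 40 N).
It fails at once if a box is let fall (it swings faster than 1.5 rad/s) (angular speed of any of box1, box2, box3 above 1.5 rad/s).
It fails at once if a bystander is moved more than 30 mm (distance of any of tumbler_mid, tin_left_mid, tin_right_mid, amber_bottle_mid, pen_mid, brush_mid from where it was at the start of the episode above 0.03 m).
It also fails if it takes over 72 s, if anything falls off the work surface, if the arm or the gripper's body presses on something with over 40 N, if the wrist force passes 120 N, or if a joint passes its speed limit or range.

## Working session

There is one attempt and no reset: what is moved stays moved. The work goes in short steps, Python scripts to look and compute and a tool call to move; the robot and the scene stay as the last step left them, time stands still between calls to the robot, and variables do not carry over. Pictures are saved under pics/ and viewed, and the job is handed in when it is done.

Besides the shell and the picture viewer there is one more tool, called as name(argument=value, ...) on one line, values as JSON. step_arm: Moves the arm, as the interface text tells. Its arguments: {"type":"object","properties":{"increments":{"type":"array","items":{"type":"array"}}},"required":["increments"]}

```bash
ls; mkdir -p pics; python3 - <<'E'
from rig import robot
import cv2,numpy as np
for n in("top","side"):
    im=robot.camera(n);cv2.imwrite(f"pics/{n}0.png",im[:,:,::-1])
    print(n,robot.get_calibration(n))
s=robot.get_state();print(s)
E
```

```text
pics
top {'fov_y': 50.76846459235179, 'cx': 316.5666548962137, 'cy': 240.02442992260703, 'T': array([[-0.1175704 ,  0.97158792, -0.20541205,  0.26510253],
       [-0.99306249, -0.11460662,  0.02630979,  0.01553137],
       [ 0.0020207 ,  0.20708025,  0.97832187,  1.36431549],
       [ 0.        ,  0.        ,  0.        ,  1.        ]])}
side {'fov_y': 50.76604238432564, 'cx': 316.16884593771374, 'cy': 241.00097609304459, 'T': array([[ 0.9914921 ,  0.10355832, -0.07886127,  0.45966429],
       [-0.12933492,  0.71538046, -0.68666096, -0.90487913],
       [-0.01469364,  0.69101843,  0.72268778,  1.03449716],
       [ 0.        ,  0.        ,  0.        ,  1.        ]])}
{'time': 0.1, 'qpos': array([ 1.15827824,  0.70703931, -0.02762125,  1.48494842,  0.02196596,
        0.95090625, -0.07548113]), 'qd': array([ 7.86020927e-05, -1.71319135e-03,  6.35590328e-04, -2.96151409e-03,
       -5.15188101e-04, -1.08063068e-03,  1.21165506e-03]), 'joint_torque': array([ 4.28590982e-03, -8.84280825e+01,  1.23744261e+00, -2.36450940e+01,
        1.71605410e-02,  5.03339834e-03,  4.15307750e-05]), 'eef_pos': array([ 0.20829073, -0.53569101,  0.2308759 ]), 'tool_rot': array([-3.08678163e+00, -5.78969209e-01,  2.89964512e-04]), 'wrist_force': array([0.70242825, 0.25174116, 0.91569552]), 'torque': array([-0.0287921 , -0.04733738,  0.0416543 ]), 'gripper_width': 0.085339382085072}
```

View pics/top0.png

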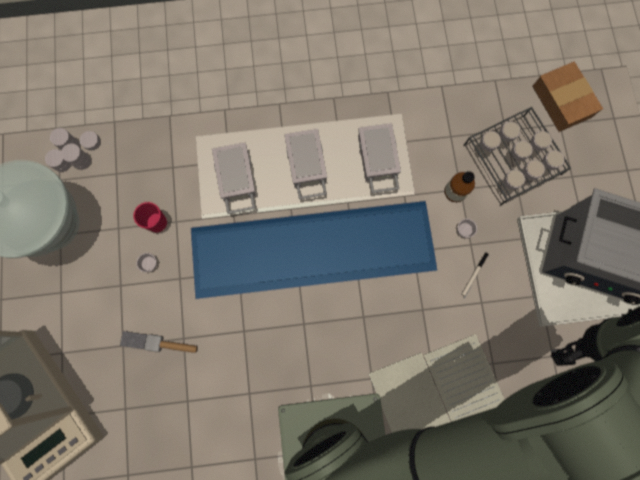

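View pics/side0.png

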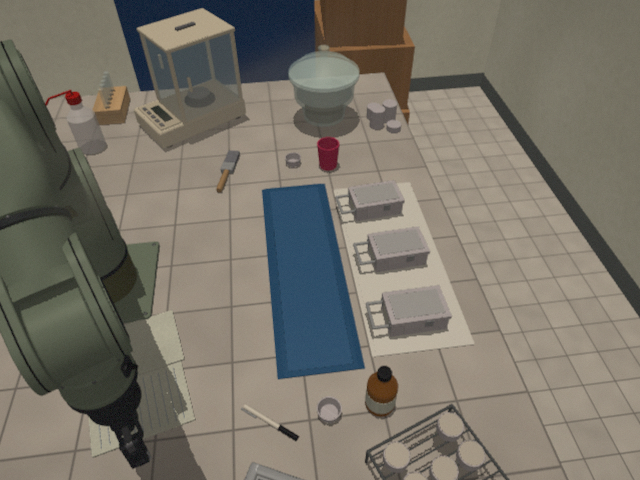

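Top view: boxes at about (234,172), (306,157) and (379,152), with handles toward the robot near (240,207), (312,194) and (385,187). The mat's centre is near (314,250), the tumbler is at (150,217) and the bottle at (460,186). I'll zoom in to measure.

```bash
cat > h.py <<'E'
import numpy as np,cv2
from rig import robot
def cal(n):
    c=robot.get_calibration(n);f=240/np.tan(np.radians(c['fov_y']/2));return c,f
def ray(n,u,v,z):
    c,f=cal(n);d=np.array([(u-c['cx'])/f,-(v-c['cy'])/f,-1.]);T=c['T'];d=T[:3,:3]@d;o=T[:3,3]
    return o+d*(z-o[2])/d[2]
def proj(n,p):
    c,f=cal(n);T=c['T'];q=T[:3,:3].T@(np.array(p)-T[:3,3]);return c['cx']+f*q[0]/-q[2],c['cy']-f*q[1]/-q[2]
E
python3 - <<'E'
from h import *
im=cv2.imread("pics/top0.png");cv2.imwrite("pics/topz.png",cv2.resize(im[105:225,195:415],(800,436),interpolation=cv2.INTER_CUBIC))
im2=cv2.imread("pics/side0.png");cv2.imwrite("pics/sidez.png",cv2.resize(im2[170:350,320:480],(533,600),interpolation=cv2.INTER_CUBIC))
hsv=cv2.cvtColor(im,cv2.COLOR_BGR2HSV)
for n,i,z in(("top",im,.003),("side",im2,.003)):
    hsv=cv2.cvtColor(i,cv2.COLOR_BGR2HSV)
    m=cv2.inRange(hsv,(95,120,40),(125,255,255))
    if n=="side": m[:170]=0
    cs=max(cv2.findContours(m,0,2)[0],key=cv2.contourArea)
    r=cv2.approxPolyDP(cs,8,True)[:,0]
    print(n,[(tuple(p),np.round(ray(n,*p,0.0015),4)[:2]) for p in r])
    # box lids: grayish
E
```

```text
top [((np.int32(424), np.int32(202)), array([ 0.6241, -0.3326])), ((np.int32(194), np.int32(228)), array([0.6247, 0.3116])), ((np.int32(197), np.int32(296)), array([0.4361, 0.3164])), ((np.int32(242), np.int32(291)), array([0.4353, 0.195 ])), ((np.int32(200), np.int32(289)), array([0.454, 0.307])), ((np.int32(203), np.int32(268)), array([0.5102, 0.2949])), ((np.int32(218), np.int32(275)), array([0.4862, 0.2559])), ((np.int32(219), np.int32(262)), array([0.5216, 0.2504])), ((np.int32(230), np.int32(266)), array([0.5071, 0.2215])), ((np.int32(235), np.int32(253)), array([0.5413, 0.205 ])), ((np.int32(233), np.int32(266)), array([0.5061, 0.2134])), ((np.int32(240), np.int32(249)), array([0.5509, 0.1904])), ((np.int32(257), np.int32(254)), array([0.5315, 0.1454])), ((np.int32(260), np.int32(242)), array([0.564 , 0.1341])), ((np.int32(263), np.int32(257)), array([0.5213, 0.1299])), ((np.int32(276), np.int32(241)), array([0.5616, 0.0901])), ((np.int32(297), np.int32(251)), array([0.527 , 0.0358])), ((np.int32(299), np.int32(241)), array([0.5542, 0.0272])), ((np.int32(288), np.int32(244)), 
[... 177 characters left out ...]
array([ 0.5343, -0.0452])), ((np.int32(328), np.int32(263)), array([ 0.484 , -0.0446])), ((np.int32(330), np.int32(250)), array([ 0.5192, -0.0544])), ((np.int32(339), np.int32(262)), array([ 0.4832, -0.0747])), ((np.int32(343), np.int32(250)), array([ 0.515 , -0.0898])), ((np.int32(354), np.int32(271)), array([ 0.4538, -0.1121])), ((np.int32(319), np.int32(281)), array([ 0.4379, -0.0143])), ((np.int32(433), np.int32(269)), array([ 0.434 , -0.3264]))]
side [((np.int32(320), np.int32(184)), array([0.6167, 0.3225])), ((np.int32(263), np.int32(190)), array([0.436 , 0.3198])), ((np.int32(278), np.int32(378)), array([ 0.4324, -0.3335])), ((np.int32(363), np.int32(367)), array([ 0.6266, -0.3326]))]
```

View pics/topz.png

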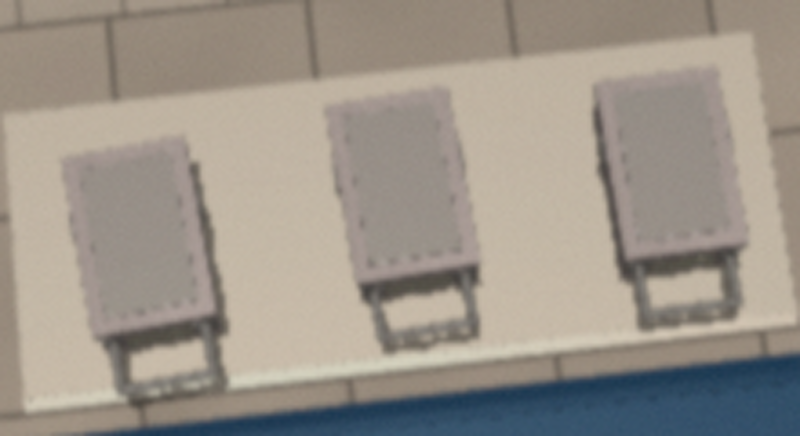

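View pics/sidez.png

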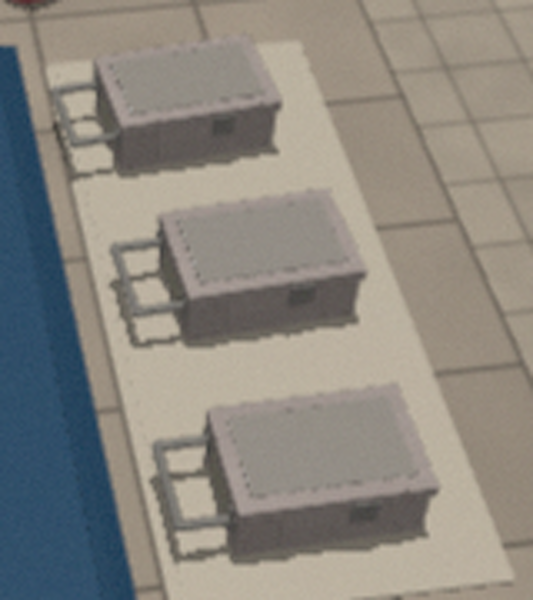

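```bash
python3 - <<'E'
from h import *
s=800/220
L={'A':[(62,158),(185,138),(222,325),(100,338)],'M':[(327,103),(447,88),(478,272),(362,283)],'R':[(597,85),(717,68),(747,245),(628,260)]}
H={'A':[(122,393),(222,382)],'M':[(388,343),(475,332)],'R':[(640,322),(738,312)]}
for k in L:
    P=np.array([ray('top',195+x/s,105+y/s,.062)[:2] for x,y in L[k]])
    c=P.mean(0); d=P[:2].mean(0)-P[2:].mean(0)
    h=np.array([ray('top',195+x/s,105+y/s,.040)[:2] for x,y in H[k]])
    yaw=np.arctan2(d[1],d[0])
    print(k,c.round(4),'len',np.linalg.norm(d).round(3),'yaw',yaw.round(3),'h',h.mean(0).round(4),'pred h',(c-.11*np.array([np.cos(yaw),np.sin(yaw)])).round(4))
sz=600/180
LS={'A':[(97,58),(248,38),(280,103),(118,140)],'M':[(160,215),(330,190),(366,272),(185,310)],'R':[(208,408),(398,385),(438,488),(232,530)]}
HS={'A':[(55,90),(75,140)],'M':[(117,245),(135,310)],'R':[(158,443),(178,525)]}
for k in LS:
    P=np.array([ray('side',320+x/sz,170+y/sz,.062)[:2] for x,y in LS[k]])
    c=P.mean(0); d=P[[1,2]].mean(0)-P[[0,3]].mean(0);yaw=np.arctan2(d[1],d[0])
    h=np.array([ray('side',320+x/sz,170+y/sz,.040)[:2] for x,y in HS[k]])
    print('side',k,c.round(4),'yaw',yaw.round(3),'h',h.mean(0).round(4),'pred',(c-.11*np.array([np.cos(yaw),np.sin(yaw)])).round(4))
E
```

```text
A [0.7555 0.1799] len 0.148 yaw 0.106 h [0.6449 0.1703] pred h [0.6461 0.1682]
M [ 0.7745 -0.0182] len 0.147 yaw 0.056 h [ 0.6608 -0.0261] pred h [ 0.6647 -0.0243]
R [ 0.7683 -0.221 ] len 0.142 yaw 0.019 h [ 0.6541 -0.22  ] pred h [ 0.6583 -0.223 ]
side A [0.7612 0.1771] yaw 0.116 h [0.6546 0.177 ] pred [0.6519 0.1644]
side M [ 0.7787 -0.0215] yaw 0.092 h [ 0.6718 -0.0198] pred [ 0.6691 -0.0315]
side R [ 0.7716 -0.2231] yaw 0.052 h [ 0.6644 -0.2201] pred [ 0.6618 -0.2289]
```

```bash
cat >> h.py <<'E'
from scipy.spatial.transform import Rotation as Ro
def tgt(yaw,tilt=0):
    # tool down, jaw y axis along (cos yaw, sin yaw); tilt = handle end up (rotate about box -y... box x axis far end down)
    y=np.array([np.cos(yaw),np.sin(yaw),0]);z=np.array([0,0,-1.]);x=np.cross(y,z)
    R=Ro.from_matrix(np.c_[x,y,z]); return Ro.from_rotvec(tilt*np.array([-np.sin(yaw),np.cos(yaw),0]))*R
def rows(p1,R1,n,op):
    s=robot.get_state();p=s['eef_pos'];R=Ro.from_rotvec(s['tool_rot'])
    w=(R.inv()*R1).as_rotvec()/n;d=(np.array(p1)-p)/n
    print('total turn',(w*n).round(3),'shift tool cm',(R.inv().apply(d*n)*100).round(2))
    out=[]
    for i in range(n):
        out.append([w.round(3).tolist(),(R.inv().apply(d)*100).round(2).tolist(),op]);R=R*Ro.from_rotvec(w)
    print(str(out).replace(' ',''))
def st():
    s=robot.get_state();R=Ro.from_rotvec(s['tool_rot']).as_matrix()
    print('t',round(s['time'],2),'p',s['eef_pos'].round(4),'y',R[:,1].round(3),'z',R[:,2].round(3),'F',s['wrist_force'].round(2),'T',s['torque'].round(2),'w',s['gripper_width'].round(4),'q',s['qpos'].round(2))
E
python3 - <<'E'
from h import *
rows([.657,-.222,.2],tgt(.035),12,.4)
E
```

```text
total turn [-1.000e-03 -1.000e-03 -1.235e+00] shift tool cm [ 53.19 -12.97   3.1 ]
[[[-0.0,-0.0,-0.103],[4.43,-1.08,0.26],0.4],[[-0.0,-0.0,-0.103],[4.52,-0.62,0.26],0.4],[[-0.0,-0.0,-0.103],[4.56,-0.15,0.26],0.4],[[-0.0,-0.0,-0.103],[4.55,0.32,0.26],0.4],[[-0.0,-0.0,-0.103],[4.49,0.78,0.26],0.4],[[-0.0,-0.0,-0.103],[4.39,1.24,0.26],0.4],[[-0.0,-0.0,-0.103],[4.24,1.68,0.26],0.4],[[-0.0,-0.0,-0.103],[4.04,2.11,0.26],0.4],[[-0.0,-0.0,-0.103],[3.81,2.52,0.26],0.4],[[-0.0,-0.0,-0.103],[3.53,2.89,0.26],0.4],[[-0.0,-0.0,-0.103],[3.21,3.24,0.26],0.4],[[-0.0,-0.0,-0.103],[2.86,3.55,0.26],0.4]]
```

step_arm(increments=[[[0,0,-0.1],[4.4,-1.1,0.2],0.4],[[0,0,-0.1],[4.5,-0.6,0.2],0.4],[[0,0,-0.1],[4.5,-0.2,0.2],0.4],[[0,0,-0.1],[4.5,0.3,0.2],0.4],[[0,0,-0.1],[4.5,0.8,0.2],0.4],[[0,0,-0.1],[4.4,1.2,0.2],0.4],[[0,0,-0.1],[4.2,1.7,0.2],0.4],[[0,0,-0.1],[4.0,2.1,0.2],0.4],[[0,0,-0.1],[3.8,2.5,0.2],0.4],[[0,0,-0.1],[3.5,2.9,0.2],0.4]])

```text
time: 1.1
eef_pos: [0.5876, -0.2696, 0.207]
tool_rot: [-2.402, -2.018, 0.007]
wrist_force: [1.1, 0.6, 0.2]
gripper_width: 0.034
```

```bash
python3 - <<'E'
from h import *
st();rows([.656,-.222,.12],tgt(.035),6,.4)
E
```

```text
Traceback (most recent call last):
  File "h.py", line 25, in st
    print('t',round(s['time'],2),'p',s['eef_pos'].round(4),'y',R[:,1].round(3),'z',R[:,2].round(3),'F',s['wrist_force'].round(2),'T',s['torque'].round(2),'w',s['gripper_width'].round(4),'q',s['qpos'].round(2))
                                                                                                                                                              ^^^^^^^^^^^^^^^^^^^^^^^^
AttributeError: 'float' object has no attribute 'round'
```

```bash
sed -i "s/s\['gripper_width'\].round(4)/round(s['gripper_width'],4)/" h.py; python3 - <<'E'
from h import *
st();rows([.656,-.222,.12],tgt(.035),4,.4)
E
```

```text
t 1.1 p [ 0.5876 -0.2696  0.207 ] y [ 0.985 -0.172 -0.006] z [-0.006  0.001 -1.   ] F [1.14 0.56 0.19] T [-0.07 -0.01  0.03] w 0.034 q [ 0.49  0.86 -0.25  1.21  0.22  1.1   0.05]
total turn [-0.006 -0.    -0.208] shift tool cm [5.87 5.97 8.66]
[[[-0.002,-0.0,-0.052],[1.47,1.49,2.17],0.4],[[-0.002,-0.0,-0.052],[1.39,1.56,2.17],0.4],[[-0.002,-0.0,-0.052],[1.3,1.63,2.17],0.4],[[-0.002,-0.0,-0.052],[1.22,1.69,2.17],0.4]]
```

step_arm(increments=[[[0,0,-0.05],[1.5,1.5,2.2],0.4],[[0,0,-0.05],[1.4,1.6,2.2],0.4],[[0,0,-0.05],[1.3,1.6,2.2],0.4],[[0,0,-0.05],[1.2,1.7,2.2],0.4],[[0,0,0],[0,0,0],0.4]])

```text
time: 1.6
eef_pos: [0.662, -0.2122, 0.1126]
tool_rot: [-2.163, -2.267, 0.003]
wrist_force: [-0.7, 0.9, -0.1]
gripper_width: 0.0344
```

```bash
python3 - <<'E'
from h import *
st();rows([.656,-.222,.09],tgt(.035),2,.4)
a=robot.camera("side");cv2.imwrite("pics/s1.png",cv2.resize(a[200:380,300:500,::-1],(660,594)))
a=robot.camera("top");cv2.imwrite("pics/t1.png",cv2.resize(a[100:240,290:450,::-1],(680,595)))
E
```

```text
t 1.6 p [ 0.662  -0.2122  0.1126] y [ 0.999  0.047 -0.007] z [-0.007  0.004 -1.   ] F [-0.73  0.92 -0.13] T [ 0.   -0.01  0.03] w 0.0344 q [ 0.37  1.05 -0.29  1.08  0.28  1.06  0.13]
total turn [-0.007 -0.005  0.012] shift tool cm [-0.96 -0.63  2.26]
[[[-0.004,-0.002,0.006],[-0.48,-0.32,1.13],0.4],[[-0.004,-0.002,0.006],[-0.48,-0.32,1.13],0.4]]
```

View pics/s1.png

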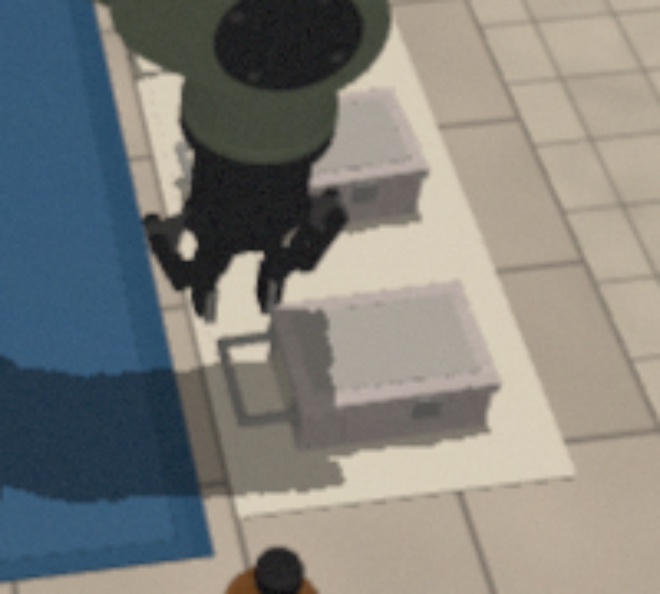

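View pics/t1.png

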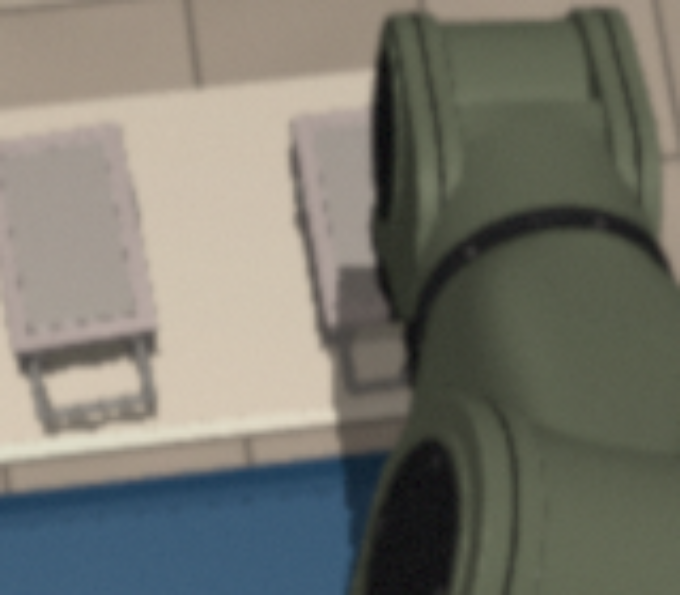

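The side crop shows the fingertips at about (205,315) and (268,305), above and a little left of the right-hand box's handle. I'll check the TCP projection against the calibration.

```bash
python3 - <<'E'
from h import *
u,v=proj('side',robot.get_state()['eef_pos']);print(u,v,(u-300)*3.3,(v-200)*3.3)
for y in(-.187,-.257):
    u,v=proj('side',[.659,y,.04]);print((u-300)*3.3,(v-200)*3.3)
E
```

```text
370.75625691521003 293.8559610103393 233.49564782019308 309.72467133411965
215.7490649062593 343.40550093616906
235.18239223989036 422.7674251240864
```

step_arm(increments=[[[-0.004,-0.002,0.006],[-0.5,-0.2,1.2],0.4],[[-0.004,-0.002,0.006],[-0.5,-0.2,1.2],0.4],[[0,0,0],[0,0,0],0.4]])

```text
time: 2.0
eef_pos: [0.6573, -0.2286, 0.0945]
tool_rot: [2.188, 2.242, 0.002]
wrist_force: [-0.1, 0.0, 0.2]
gripper_width: 0.0345
```

```bash
python3 - <<'E'
from h import *
st();rows([.659,-.222,.024],tgt(.035),6,.4)
a=robot.camera("side");cv2.imwrite("pics/s2.png",cv2.resize(a[230:350,330:460,::-1],(650,600)))
E
```

```text
t 2.0 p [ 0.6573 -0.2286  0.0945] y [1.    0.024 0.007] z [ 0.007 -0.005 -1.   ] F [-0.15  0.    0.24] T [-0.02  0.03 -0.04] w 0.0345 q [ 0.39  1.06 -0.27  1.11  0.29  0.99  0.12]
total turn [ 0.007  0.005 -0.011] shift tool cm [0.69 0.13 7.05]
[[[0.001,0.001,-0.002],[0.12,0.02,1.18],0.4],[[0.001,0.001,-0.002],[0.11,0.02,1.18],0.4],[[0.001,0.001,-0.002],[0.11,0.03,1.18],0.4],[[0.001,0.001,-0.002],[0.11,0.03,1.18],0.4],[[0.001,0.001,-0.002],[0.11,0.03,1.18],0.4],[[0.001,0.001,-0.002],[0.11,0.03,1.18],0.4]]
```

View pics/s2.png

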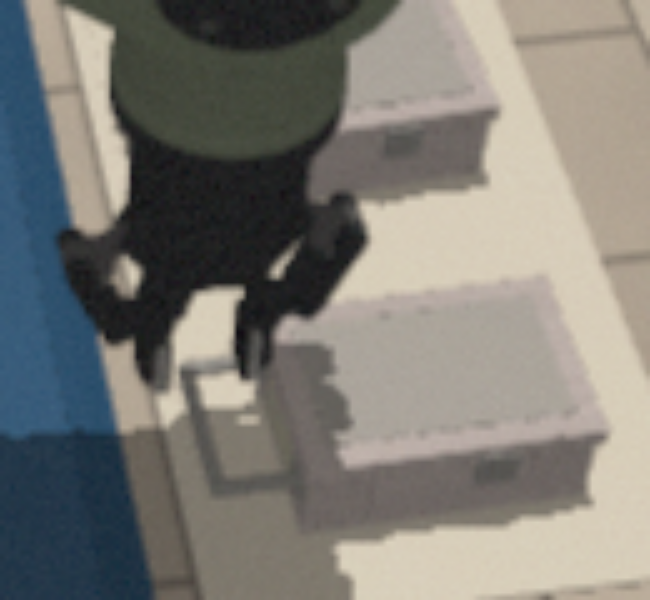

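The side crop shows the fingertips at (155,385) and (250,375), straddling the bar, which runs from (185,372) to (218,488). I'll refine the bar position from this.

```bash
python3 - <<'E'
from h import *
for p in((186,370),(217,490)): print(ray('side',330+p[0]/5,230+p[1]/5,.04))
t=(155+250)/2,380
print('tipmid',ray('side',330+t[0]/5,230+t[1]/5,.0945))
st()
E
```

```text
[ 0.66340593 -0.18743506  0.04      ]
[ 0.66397848 -0.25738814  0.04      ]
tipmid [ 0.65857568 -0.23335654  0.0945    ]
t 2.05 p [ 0.6579 -0.2283  0.0955] y [1.    0.025 0.008] z [ 0.008 -0.005 -1.   ] F [ 0.88 -0.92  0.97] T [-0.    0.06 -0.01] w 0.0339 q [ 0.39  1.06 -0.28  1.11  0.29  0.99  0.12]
```

step_arm(increments=[[[0.002,0.001,0],[0.1,0.05,1.2],0.4],[[0.002,0.001,0],[0.1,0.05,1.2],0.4],[[0.002,0.001,0],[0.1,0.05,1.2],0.4],[[0,0.001,0],[0.1,0.05,1.2],0.4],[[0,0,0],[0.1,0.05,1.2],0.4],[[0,0,0],[0,0,0.5],0.4],[[0,0,0],[0,0,0],0.4]])

```text
time: 2.75
eef_pos: [0.6612, -0.2228, 0.0263]
tool_rot: [2.193, 2.247, 0.002]
wrist_force: [0.8, -0.3, -0.7]
gripper_width: 0.034
```

```bash
python3 - <<'E'
from h import *
st();rows([.661,-.222,.023],tgt(.025),1,.4)
a=robot.camera("side");cv2.imwrite("pics/s3.png",cv2.resize(a[230:350,330:460,::-1],(650,600)))
st()
E
```

```text
t 2.75 p [ 0.6612 -0.2228  0.0263] y [1.    0.024 0.003] z [ 0.003 -0.001 -1.   ] F [ 0.8  -0.3  -0.74] T [-0.02  0.   -0.02] w 0.034 q [ 0.38  1.16 -0.26  1.12  0.31  0.89  0.1 ]
total turn [ 0.003  0.001 -0.001] shift tool cm [ 0.08 -0.02  0.33]
[[[0.003,0.001,-0.001],[0.08,-0.02,0.33],0.4]]
t 2.8 p [ 0.6612 -0.2228  0.0267] y [1.    0.024 0.003] z [ 0.003 -0.001 -1.   ] F [ 0.12 -0.34  0.1 ] T [ 0.05  0.01 -0.02] w 0.0343 q [ 0.38  1.16 -0.26  1.12  0.31  0.89  0.1 ]
```

View pics/s3.png

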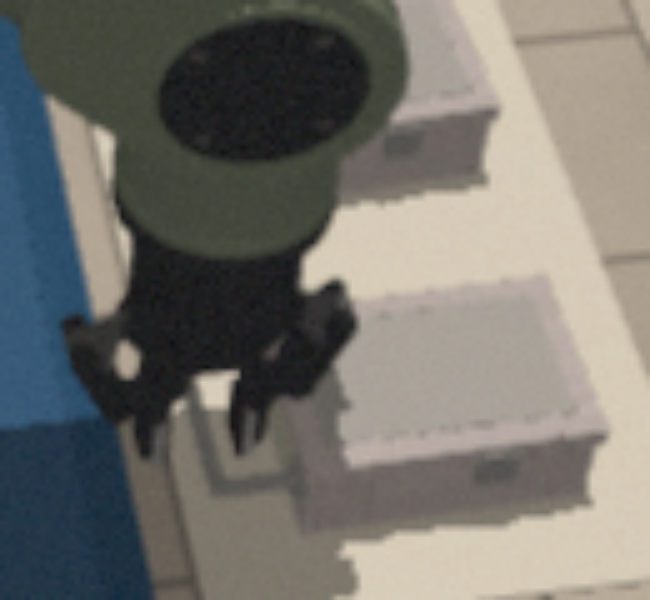

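The fingers straddle the bar without touching the wall. I'll lower 3 mm and close.

step_arm(increments=[[[0,0,0],[0,0,0.5],0.4],[[0,0,0],[0,0,0],0.25],[[0,0,0],[0,0,0],0.15],[[0,0,0],[0,0,0],0.0],[[0,0,0],[0,0,0],0.0],[[0,0,0],[0,0,0],0.0]])

```text
time: 3.4
eef_pos: [0.6619, -0.2231, 0.0228]
tool_rot: [2.191, 2.245, 0.004]
wrist_force: [0.6, 0.5, -3.3]
gripper_width: 0.0057
```

```bash
cat >> h.py <<'E'
def avg(n=12):
    F=[];T=[];q=[]
    for i in range(n):
        robot.camera("side");s=robot.get_state();F.append(s['wrist_force']);T.append(s['torque']);q.append(s['joint_torque'])
    F=np.array(F);T=np.array(T)
    print('F',F.mean(0).round(2),'sd',F.std(0).round(2),'T',T.mean(0).round(3),'jt',np.mean(q,0).round(2))
E
python3 - <<'E'
from h import *
st();avg();st()
E
```

```text
t 3.4 p [ 0.6619 -0.2231  0.0228] y [1.    0.024 0.005] z [ 0.005 -0.001 -1.   ] F [ 0.62  0.53 -3.26] T [ 0.02 -0.08  0.02] w 0.0057 q [ 0.38  1.16 -0.26  1.12  0.31  0.89  0.1 ]
F [ 0.61  0.19 -2.3 ] sd [0.46 0.49 0.44] T [ 0.024 -0.106  0.008] jt [ 1.8000e-01 -1.1483e+02 -3.7700e+00 -2.1850e+01  4.0000e-02  1.2000e-01
 -0.0000e+00]
t 4.0 p [ 0.6619 -0.2231  0.0227] y [1.    0.024 0.005] z [ 0.005 -0.001 -1.   ] F [ 0.73 -0.21 -2.33] T [-0.03 -0.11  0.04] w 0.0058 q [ 0.38  1.16 -0.26  1.12  0.31  0.89  0.1 ]
```

step_arm(increments=[[[0.01,0,0],[0,0.02,-0.17],0],[[0.01,0,0],[0,0.02,-0.17],0],[[0.01,0,0],[0,0.02,-0.17],0],[[0.01,0,0],[0,0.02,-0.17],0],[[0.01,0,0],[0,0.02,-0.17],0],[[0.01,0,0],[0,0.02,-0.17],0],[[0,0,0],[0,0,0],0]])

```text
time: 4.7
eef_pos: [0.6635, -0.223, 0.0338]
tool_rot: [-2.165, -2.218, 0.069]
wrist_force: [0.7, 1.5, -3.4]
gripper_width: 0.0058
```

```bash
python3 - <<'E'
from h import *
st();avg(16);st()
a=robot.camera("side");cv2.imwrite("pics/s4.png",cv2.resize(a[230:350,330:460,::-1],(650,600)))
E
```

```text
t 4.7 p [ 0.6635 -0.223   0.0338] y [ 0.998  0.024 -0.061] z [-0.061 -0.003 -0.998] F [ 0.75  1.49 -3.42] T [-0.05 -0.07 -0.04] w 0.0058 q [ 0.36  1.18 -0.26  1.01  0.3   1.04  0.11]
F [ 0.81 -0.04 -3.39] sd [0.41 0.42 0.39] T [ 0.008 -0.254  0.005] jt [ 1.7000e-01 -1.1763e+02 -3.2300e+00 -2.3280e+01  7.0000e-02  6.1000e-01
 -1.0000e-02]
t 5.5 p [ 0.6634 -0.2231  0.0337] y [ 0.998  0.024 -0.06 ] z [-0.06  -0.003 -0.998] F [-0.28 -1.14 -4.08] T [-0.01 -0.17  0.01] w 0.0054 q [ 0.36  1.18 -0.26  1.01  0.3   1.04  0.11]
```

View pics/s4.png

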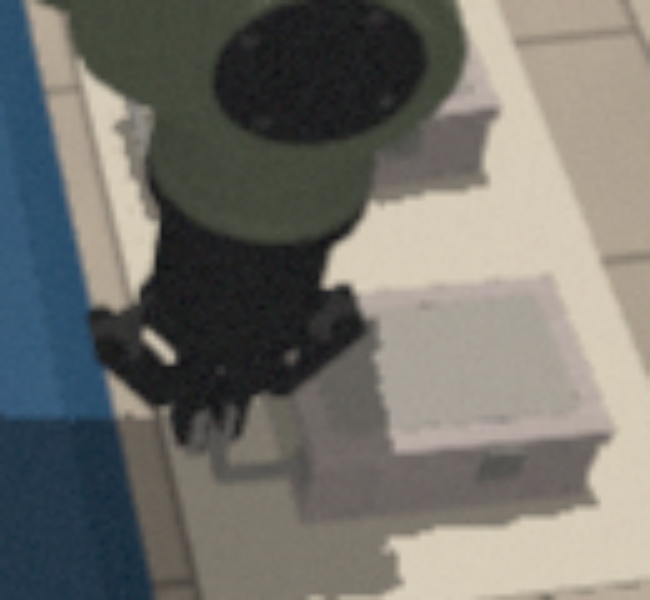

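The tips are at (210,425), clamped on the bar, and the box's handle end is raised. I'll lower half way and weigh again to rule out grip bias.

step_arm(increments=[[[-0.01,0,0],[0,-0.02,0.17],0],[[-0.01,0,0],[0,-0.02,0.17],0],[[-0.01,0,0],[0,-0.02,0.17],0],[[0,0,0],[0,0,0],0]])

```text
time: 5.95
eef_pos: [0.6623, -0.2232, 0.0282]
tool_rot: [-2.182, -2.235, 0.032]
wrist_force: [0.7, -0.4, -3.1]
gripper_width: 0.0059
```

```bash
python3 - <<'E'
from h import *
st();avg(16);st()
E
```

```text
t 5.95 p [ 0.6623 -0.2232  0.0282] y [ 0.999  0.024 -0.028] z [-0.028 -0.002 -1.   ] F [ 0.67 -0.44 -3.1 ] T [ 0.07 -0.18  0.02] w 0.0059 q [ 0.37  1.17 -0.26  1.07  0.3   0.96  0.11]
F [-1.16 -0.11 -2.54] sd [0.89 0.56 0.62] T [-0.038  0.208 -0.014] jt [-3.6000e-01 -1.1643e+02 -3.9500e+00 -2.3190e+01 -2.0000e-02 -2.4000e-01
  1.0000e-02]
t 6.75 p [ 0.6624 -0.2231  0.0283] y [ 0.999  0.024 -0.028] z [-0.028 -0.002 -1.   ] F [-2.21 -0.34 -1.99] T [-0.05  0.32 -0.03] w 0.0056 q [ 0.37  1.17 -0.26  1.07  0.3   0.96  0.11]
```

Averaging out the friction sign, the bar load is about 2.95 N, against roughly 1.06 N for an empty box and 3.0 N for a full one. The right box is full. I'll tip it to about 0.08 rad and draw it.

step_arm(increments=[[[0.01,0,0],[0,0.02,-0.17],0],[[0.01,0,0],[0,0.02,-0.17],0],[[0.01,0,0],[0,0.02,-0.17],0],[[0.01,0,0],[0,0.02,-0.17],0],[[0.01,0,0],[0,0.02,-0.17],0],[[0,0,0],[0,-0.4,0.03],0],[[0,0,0],[0,-0.8,0.06],0],[[0,0,0],[0,-1.0,0.08],0],[[0,0,0],[0,-1.0,0.08],0],[[0,0,0],[0,-1.0,0.08],0]])

```text
time: 7.75
eef_pos: [0.6227, -0.2227, 0.0375]
tool_rot: [-2.155, -2.211, 0.085]
wrist_force: [3.3, 0.6, -3.7]
gripper_width: 0.0054
```

```bash
python3 - <<'E'
from h import *
st()
E
```

```text
t 7.75 p [ 0.6227 -0.2227  0.0375] y [ 0.997  0.025 -0.076] z [-0.076 -0.003 -0.997] F [ 3.35  0.61 -3.71] T [-0.03 -0.69 -0.05] w 0.0054 q [ 0.38  1.12 -0.25  1.19  0.31  0.94  0.09]
```

step_arm(increments=[[[0,0,0],[0,-1.0,0.08],0],[[0,0,0],[0,-1.0,0.08],0],[[0,0,0],[0,-1.0,0.08],0],[[0,0,0],[0,-1.0,0.08],0],[[0,0,0],[0,-1.0,0.08],0],[[0,0,0],[0,-1.0,0.08],0],[[0,0,0],[0,-1.0,0.08],0],[[0,0,0],[0,-1.0,0.08],0],[[0,0,0],[0,-1.0,0.08],0],[[0,0,0],[0,-1.0,0.08],0]])

```text
time: 8.75
eef_pos: [0.5203, -0.2244, 0.0388]
tool_rot: [-2.162, -2.217, 0.071]
wrist_force: [1.7, 0.5, -3.4]
gripper_width: 0.0056
```

```bash
python3 - <<'E'
from h import *
st()
E
```

```text
t 8.75 p [ 0.5203 -0.2244  0.0388] y [ 0.998  0.025 -0.063] z [-0.063 -0.002 -0.998] F [ 1.71  0.47 -3.44] T [ 0.   -0.52  0.01] w 0.0056 q [ 0.45  1.   -0.22  1.61  0.36  0.63  0.05]
```

step_arm(increments=[[[0.002,0,0],[0,-1.0,0.07],0],[[0.001,0,0],[0,-1.0,0.07],0],[[0.001,0,0],[0,-1.0,0.07],0],[[0.001,0,0],[0,-1.0,0.07],0],[[0.001,0,0],[0,-1.0,0.07],0],[[0.001,0,0],[0,-1.0,0.07],0],[[0.001,0,0],[0,-1.0,0.07],0],[[0.001,0,0],[0,-1.0,0.07],0],[[0.001,0,0],[0,-1.0,0.07],0],[[0,0,0],[0,-0.5,0.03],0]])

```text
time: 9.75
eef_pos: [0.4243, -0.2262, 0.041]
tool_rot: [-2.165, -2.22, 0.065]
wrist_force: [2.9, 1.5, -4.1]
gripper_width: 0.0053
```

```bash
python3 - <<'E'
from h import *
st()
a=robot.camera("side");cv2.imwrite("pics/s5.png",cv2.resize(a[180:400,220:480,::-1],(700,592)))
E
```

```text
t 9.75 p [ 0.4243 -0.2262  0.041 ] y [ 0.998  0.025 -0.058] z [-0.058 -0.002 -0.998] F [ 2.87  1.54 -4.13] T [ 0.   -0.49 -0.07] w 0.0053 q [ 0.49  0.92 -0.16  1.94  0.42  0.37  0.02]
```

View pics/s5.png

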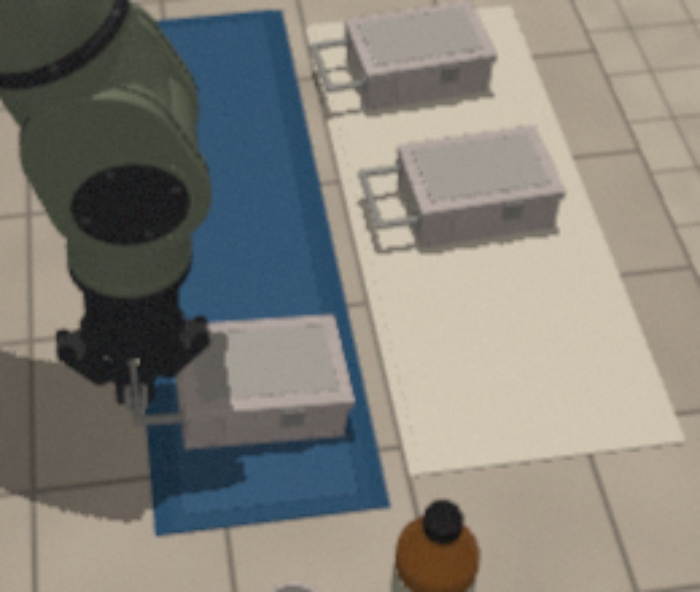

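Side view: the box is on the mat and still tipped, with its far end near (340,430). The other two boxes haven't moved. I'll lower it slowly.

step_arm(increments=[[[0,0,0],[0,-0.3,0.02],0],[[-0.01,0,0],[0,-0.02,0.2],0],[[-0.01,0,0],[0,-0.02,0.2],0],[[-0.01,0,0],[0,-0.02,0.2],0],[[-0.01,0,0],[0,-0.02,0.2],0],[[-0.01,0,0],[0,-0.02,0.2],0],[[-0.01,0,0],[0,-0.02,0.2],0],[[-0.01,0,0],[0,-0.02,0.15],0],[[0,0,0],[0,0,0],0]])

```text
time: 10.7
eef_pos: [0.4179, -0.2264, 0.0262]
tool_rot: [2.187, 2.24, 0.017]
wrist_force: [-2.5, 0.4, -2.3]
gripper_width: 0.0057
```

```bash
python3 - <<'E'
from h import *
st();avg(4)
E
```

```text
t 10.7 p [ 0.4179 -0.2264  0.0262] y [1.    0.024 0.015] z [ 0.015  0.    -1.   ] F [-2.45  0.35 -2.33] T [-0.06  0.44 -0.  ] w 0.0057 q [ 0.49  0.94 -0.11  2.03  0.46  0.18  0.01]
F [-2.27  0.15 -3.1 ] sd [0.29 0.15 0.52] T [-0.071  0.627 -0.018] jt [-5.900e-01 -8.731e+01 -7.300e-01 -6.520e+00  2.000e-02 -1.070e+00
 -1.000e-02]
```

step_arm(increments=[[[-0.005,0,0],[0,0,0.12],0],[[0,0,0],[0,0,0.08],0],[[0,0,0],[0,0,0],0]])

```text
time: 11.2
eef_pos: [0.418, -0.2264, 0.0244]
tool_rot: [2.184, 2.238, 0.022]
wrist_force: [-1.8, -0.1, -3.4]
gripper_width: 0.0055
```

```bash
python3 - <<'E'
from h import *
st();avg(4)
E
```

```text
t 11.2 p [ 0.418  -0.2264  0.0244] y [1.    0.024 0.02 ] z [ 0.02  0.   -1.  ] F [-1.83 -0.15 -3.43] T [-0.07  0.58  0.  ] w 0.0055 q [ 0.49  0.94 -0.1   2.03  0.46  0.17  0.01]
F [-2.79 -0.38 -3.16] sd [0.43 0.68 0.53] T [-0.042  0.631  0.035] jt [ -0.61 -87.45  -0.68  -6.5    0.    -0.95  -0.  ]
```

step_arm(increments=[[[0,0,0],[0,0,0.08],0],[[0,0,0],[0,0,0.06],0],[[0,0,0],[0,0,0],0]])

```text
time: 11.7
eef_pos: [0.4179, -0.2265, 0.0232]
tool_rot: [2.184, 2.238, 0.021]
wrist_force: [-2.8, 0.6, 2.4]
gripper_width: 0.0058
```

```bash
python3 - <<'E'
from h import *
st();avg(4)
E
```

```text
t 11.7 p [ 0.4179 -0.2265  0.0232] y [1.    0.024 0.02 ] z [ 0.02 -0.   -1.  ] F [-2.82  0.59  2.36] T [0.17 0.81 0.08] w 0.0058 q [ 0.49  0.94 -0.1   2.03  0.46  0.17  0.  ]
F [-4.05  0.41  4.23] sd [0.5  0.36 0.51] T [ 0.058  0.885 -0.003] jt [-7.000e-01 -8.465e+01 -6.800e-01 -6.890e+00  2.000e-02 -1.270e+00
 -1.000e-02]
```

It's down and the force has reversed. Release and rise.

step_arm(increments=[[[0,0,0],[0,0,-0.03],0.1],[[0,0,0],[0,0,0],0.2],[[0,0,0],[0,0,0],0.35],[[0,0,0],[0,0,0],0.4],[[0,0,0],[0,0,-0.5],0.4],[[0,0,0],[0,0,-1.0],0.4],[[0,0,0],[0,0,-2],0.4],[[0,0,0],[0,0,-3],0.4],[[0,0,0],[0,0,-4],0.4]])

```text
time: 12.8
eef_pos: [0.4158, -0.2253, 0.1309]
tool_rot: [2.184, 2.242, 0.022]
wrist_force: [-0.3, 0.2, 0.5]
gripper_width: 0.0341
```

```bash
python3 - <<'E'
from h import *
st()
a=robot.camera("side");cv2.imwrite("pics/s6.png",cv2.resize(a[180:400,220:480,::-1],(700,592)))
rows([.664,-.026,.13],tgt(.07),10,.4)
E
```

```text
t 12.8 p [ 0.4158 -0.2253  0.1309] y [0.999 0.026 0.018] z [ 0.018  0.002 -1.   ] F [-0.3   0.25  0.47] T [-0.04  0.02 -0.01] w 0.0341 q [ 0.59  0.73 -0.27  1.98  0.39  0.46  0.06]
total turn [ 0.024  0.002 -0.044] shift tool cm [19.36 25.17  1.23]
[[[0.002,0.0,-0.004],[1.94,2.52,0.12],0.4],[[0.002,0.0,-0.004],[1.93,2.53,0.12],0.4],[[0.002,0.0,-0.004],[1.91,2.53,0.11],0.4],[[0.002,0.0,-0.004],[1.9,2.54,0.11],0.4],[[0.002,0.0,-0.004],[1.89,2.55,0.1],0.4],[[0.002,0.0,-0.004],[1.88,2.56,0.09],0.4],[[0.002,0.0,-0.004],[1.87,2.57,0.09],0.4],[[0.002,0.0,-0.004],[1.86,2.58,0.08],0.4],[[0.002,0.0,-0.004],[1.85,2.59,0.08],0.4],[[0.002,0.0,-0.004],[1.83,2.59,0.07],0.4]]
```

View pics/s6.png

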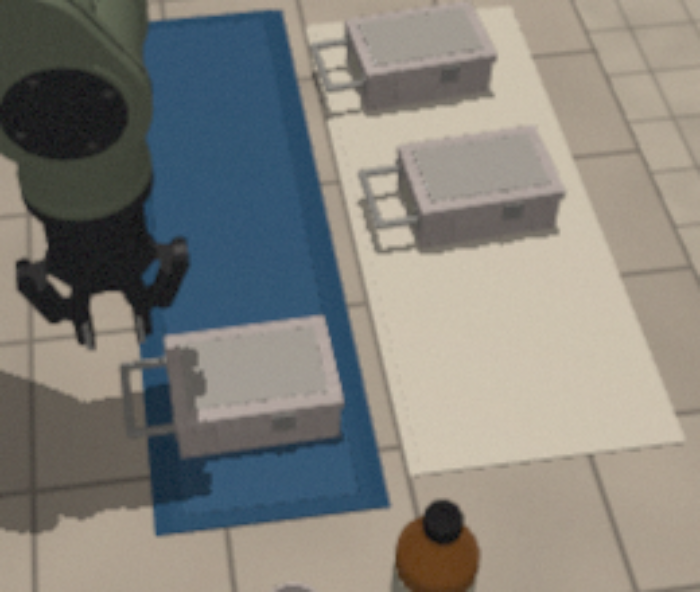

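The box sits flat on the mat with its lid corners at (165,340), (325,318), (342,400) and (180,432) in the crop. On to the middle box.

step_arm(increments=[[[0.003,0,-0.005],[1.9,2.5,0.1],0.4],[[0.003,0,-0.005],[1.9,2.5,0.1],0.4],[[0.003,0,-0.005],[1.9,2.5,0.1],0.4],[[0.003,0,-0.005],[1.9,2.5,0.1],0.4],[[0.003,0,-0.005],[1.9,2.5,0.1],0.4],[[0.003,0,-0.005],[1.9,2.5,0.1],0.4],[[0.003,0,-0.005],[1.9,2.6,0.1],0.4],[[0.003,0,-0.005],[1.8,2.6,0.1],0.4],[[0,0,-0.005],[1.5,2.0,0.1],0.4],[[0,0,0],[0,0,0],0.4]])

```text
time: 13.85
eef_pos: [0.6388, -0.0445, 0.1424]
tool_rot: [2.139, 2.291, 0.003]
wrist_force: [-0.5, -0.3, 0.3]
gripper_width: 0.0345
```

```bash
python3 - <<'E'
from h import *
st()
a=robot.camera("side");cv2.imwrite("pics/s7.png",cv2.resize(a[210:330,310:440,::-1],(650,600)))
rows([.666,-.025,.08],tgt(.07),3,.4)
E
```

```text
t 13.85 p [ 0.6388 -0.0445  0.1424] y [0.998 0.068 0.007] z [ 0.007 -0.004 -1.   ] F [-0.48 -0.29  0.25] T [ 0.05 -0.01  0.02] w 0.0345 q [ 0.14  0.92 -0.27  1.33  0.28  0.92 -0.13]
total turn [ 0.006  0.005 -0.003] shift tool cm [1.94 2.9  6.27]
[[[0.002,0.002,-0.001],[0.65,0.97,2.09],0.4],[[0.002,0.002,-0.001],[0.64,0.97,2.09],0.4],[[0.002,0.002,-0.001],[0.64,0.98,2.09],0.4]]
```

View pics/s7.png

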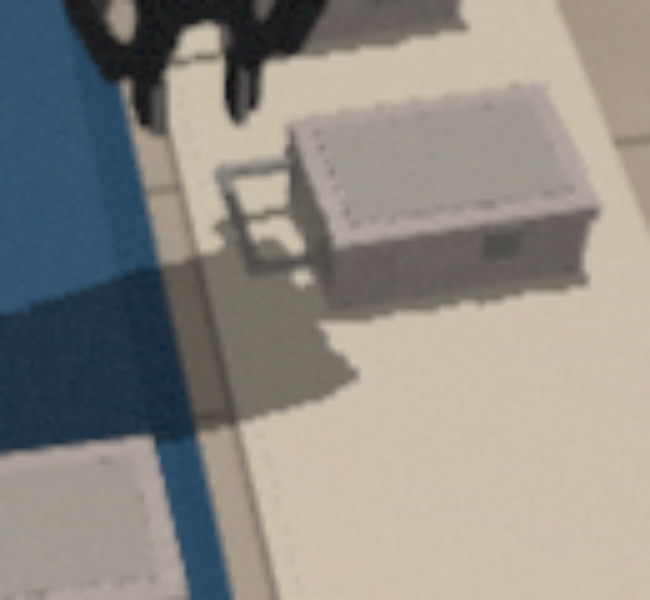

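```bash
python3 - <<'E'
from h import *
for p in((226,172),(252,268)): print(ray('side',310+p[0]/5,210+p[1]/5,.04))
E
```

```text
[0.67082199 0.01236002 0.04      ]
[ 0.67169237 -0.05722289  0.04      ]
```

step_arm(increments=[[[0,0,0],[0.6,0.9,1.4],0.4],[[0,0,0],[0.6,0.9,1.4],0.4],[[0,0,0],[0.6,0.8,1.4],0.4],[[0,0,0],[0,0,0],0.4]])

```text
time: 14.3
eef_pos: [0.6636, -0.0271, 0.0978]
tool_rot: [2.143, 2.287, -0.0]
wrist_force: [-0.8, -0.2, -0.4]
gripper_width: 0.0341
```

```bash
python3 - <<'E'
from h import *
st()
rows([.668,-.025,.023],tgt(.07),6,.4)
E
```

```text
t 14.3 p [ 0.6636 -0.0271  0.0978] y [0.998 0.065 0.005] z [ 0.006 -0.005 -1.   ] F [-0.81 -0.18 -0.37] T [0.04 0.1  0.01] w 0.0341 q [ 0.1   1.01 -0.26  1.26  0.29  0.9  -0.16]
total turn [ 0.005  0.006 -0.005] shift tool cm [0.23 0.41 7.49]
[[[0.001,0.001,-0.001],[0.04,0.07,1.25],0.4],[[0.001,0.001,-0.001],[0.04,0.07,1.25],0.4],[[0.001,0.001,-0.001],[0.04,0.07,1.25],0.4],[[0.001,0.001,-0.001],[0.03,0.07,1.25],0.4],[[0.001,0.001,-0.001],[0.03,0.07,1.25],0.4],[[0.001,0.001,-0.001],[0.03,0.07,1.25],0.4]]
```

step_arm(increments=[[[0,0,0],[0.05,0.08,1.2],0.4],[[0,0,0],[0.05,0.08,1.2],0.4],[[0,0,0],[0.05,0.08,1.2],0.4],[[0,0,0],[0.05,0.08,1.2],0.4],[[0,0,0],[0.05,0.08,1.2],0.4],[[0,0,0],[0,0,0.8],0.4],[[0,0,0],[0,0,0.3],0.4],[[0,0,0],[0,0,0],0.4]])

```text
time: 15.1
eef_pos: [0.6672, -0.0257, 0.0196]
tool_rot: [2.144, 2.286, -0.003]
wrist_force: [-0.5, -0.1, 0.3]
gripper_width: 0.034
```

```bash
python3 - <<'E'
from h import *
st()
rows([.668,-.025,.023],tgt(.07),1,.4)
a=robot.camera("side");cv2.imwrite("pics/s8.png",cv2.resize(a[210:330,310:440,::-1],(650,600)))
E
```

```text
t 15.1 p [ 0.6672 -0.0257  0.0196] y [0.998 0.064 0.003] z [ 0.004 -0.006 -1.   ] F [-0.48 -0.08  0.32] T [ 0.04  0.03 -0.01] w 0.034 q [ 0.09  1.12 -0.23  1.27  0.31  0.78 -0.18]
total turn [ 0.003  0.006 -0.006] shift tool cm [ 0.07  0.08 -0.34]
[[[0.003,0.006,-0.006],[0.07,0.08,-0.34],0.4]]
```

View pics/s8.png

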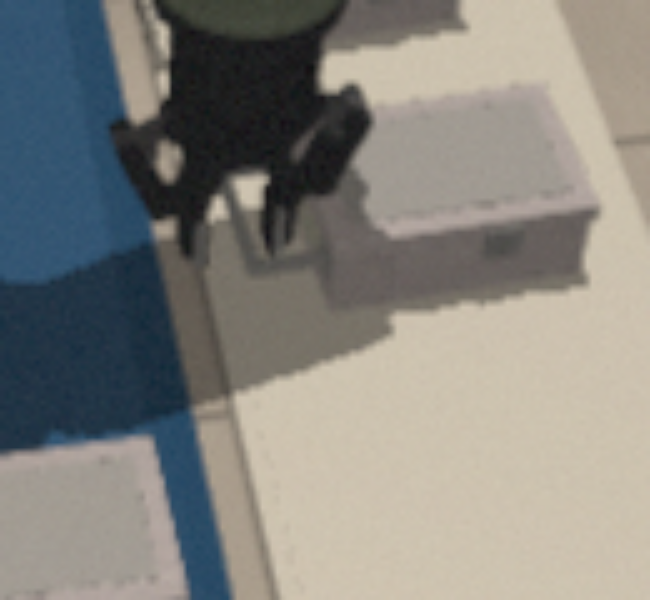

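The bar at (240,220) lies between the tips at (190,255) and (272,250). Close, then tip.

step_arm(increments=[[[0,0,0],[0,0.05,-0.3],0.4],[[0,0,0],[0,0,0],0.25],[[0,0,0],[0,0,0],0.15],[[0,0,0],[0,0,0],0.0],[[0,0,0],[0,0,0],0.0],[[0,0,0],[0,0,0],0.0]])

```text
time: 15.75
eef_pos: [0.6687, -0.0258, 0.025]
tool_rot: [2.143, 2.285, -0.0]
wrist_force: [0.7, 0.1, -1.8]
gripper_width: 0.0056
```

```bash
python3 - <<'E'
from h import *
st();avg(6)
E
```

```text
t 15.75 p [ 0.6687 -0.0258  0.025 ] y [0.998 0.064 0.006] z [ 0.007 -0.006 -1.   ] F [ 0.68  0.12 -1.84] T [ 0.06 -0.06  0.02] w 0.0056 q [ 0.09  1.12 -0.24  1.27  0.31  0.79 -0.18]
F [ 0.64  0.19 -1.05] sd [0.36 0.54 0.33] T [-0.003 -0.097 -0.052] jt [-3.0000e-02 -1.0996e+02 -3.5000e+00 -1.9760e+01  3.0000e-02  1.2000e-01
  3.0000e-02]
```

step_arm(increments=[[[0.01,0,0],[0,0.02,-0.17],0],[[0.01,0,0],[0,0.02,-0.17],0],[[0.01,0,0],[0,0.02,-0.17],0],[[0.01,0,0],[0,0.02,-0.17],0],[[0.01,0,0],[0,0.02,-0.17],0],[[0.01,0,0],[0,0.02,-0.17],0],[[0,0,0],[0,0,0],0]])

```text
time: 16.75
eef_pos: [0.6704, -0.0256, 0.0359]
tool_rot: [-2.125, -2.264, 0.074]
wrist_force: [0.7, -0.1, -2.9]
gripper_width: 0.0055
```

```bash
python3 - <<'E'
from h import *
st();avg(12)
a=robot.camera("side");cv2.imwrite("pics/s9.png",cv2.resize(a[210:330,310:440,::-1],(650,600)))
E
```

```text
t 16.75 p [ 0.6704 -0.0256  0.0359] y [ 0.996  0.063 -0.059] z [-0.059 -0.01  -0.998] F [ 0.65 -0.12 -2.9 ] T [-0.03 -0.35 -0.06] w 0.0055 q [ 0.08  1.13 -0.25  1.16  0.29  0.94 -0.15]
F [ 1.9   0.04 -3.62] sd [0.74 0.48 0.63] T [ 0.002 -0.448 -0.02 ] jt [-4.0000e-02 -1.1352e+02 -3.6100e+00 -2.1150e+01 -9.0000e-02  8.7000e-01
  3.0000e-02]
```

step_arm(increments=[[[-0.01,0,0],[0,-0.02,0.17],0],[[-0.01,0,0],[0,-0.02,0.17],0],[[-0.01,0,0],[0,-0.02,0.17],0],[[0,0,0],[0,0,0],0]])

```text
time: 17.8
eef_pos: [0.6691, -0.0258, 0.0302]
tool_rot: [-2.14, -2.281, 0.037]
wrist_force: [0.4, -0.4, -2.7]
gripper_width: 0.0053
```

```bash
python3 - <<'E'
from h import *
st();avg(12)
E
```

```text
t 17.8 p [ 0.6691 -0.0258  0.0302] y [ 0.998  0.064 -0.026] z [-0.026 -0.008 -1.   ] F [ 0.43 -0.37 -2.72] T [ 0.01 -0.24 -0.01] w 0.0053 q [ 0.08  1.12 -0.24  1.22  0.3   0.86 -0.16]
F [-1.   -0.36 -2.65] sd [0.9  0.47 0.34] T [-0.074  0.161 -0.029] jt [-2.5000e-01 -1.1251e+02 -3.8000e+00 -2.1390e+01  3.0000e-02 -2.0000e-01
  2.0000e-02]
```

View pics/s9.png

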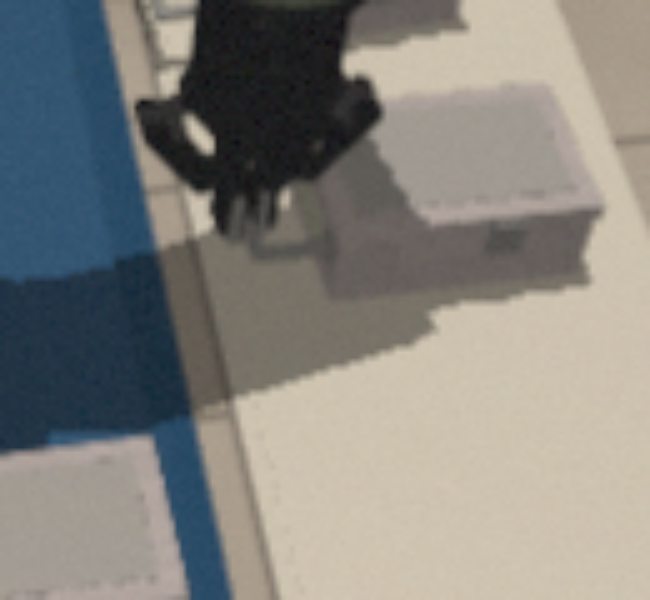

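Again the zero-torque load is about 2.95 N, so the middle box is full too. I'll draw it the same way.

step_arm(increments=[[[0.01,0,0],[0,0.02,-0.17],0],[[0.01,0,0],[0,0.02,-0.17],0],[[0.01,0,0],[0,0.02,-0.17],0],[[0.01,0,0],[0,0.02,-0.17],0],[[0.01,0,0],[0,0.02,-0.17],0],[[0,0,0],[0.02,-0.4,0.03],0],[[0,0,0],[0.05,-0.8,0.06],0],[[0,0,0],[0.06,-1.0,0.08],0],[[0,0,0],[0.06,-1.0,0.08],0],[[0,0,0],[0.06,-1.0,0.08],0]])

```text
time: 19.4
eef_pos: [0.6289, -0.0252, 0.0397]
tool_rot: [-2.116, -2.255, 0.091]
wrist_force: [2.6, 0.3, -4.3]
gripper_width: 0.0054
```

step_arm(increments=[[[0.001,0,0],[0.06,-1.0,0.08],0],[[0.001,0,0],[0.06,-1.0,0.08],0],[[0.001,0,0],[0.06,-1.0,0.08],0],[[0.001,0,0],[0.06,-1.0,0.08],0],[[0.001,0,0],[0.06,-1.0,0.08],0],[[0.001,0,0],[0.06,-1.0,0.08],0],[[0.001,0,0],[0.06,-1.0,0.08],0],[[0.001,0,0],[0.06,-1.0,0.08],0],[[0.001,0,0],[0.06,-1.0,0.08],0],[[0.001,0,0],[0.06,-1.0,0.08],0]])

```text
time: 20.4
eef_pos: [0.5259, -0.0248, 0.0414]
tool_rot: [-2.117, -2.254, 0.088]
wrist_force: [2.5, 0.4, -5.2]
gripper_width: 0.0055
```

```bash
python3 - <<'E'
from h import *
st()
a=robot.camera("side");cv2.imwrite("pics/s10.png",cv2.resize(a[180:400,220:480,::-1],(700,592)))
E
```

```text
t 20.4 p [ 0.5259 -0.0248  0.0414] y [ 0.995  0.062 -0.074] z [-0.074 -0.008 -0.997] F [ 2.54  0.39 -5.22] T [ 0.   -0.64 -0.06] w 0.0055 q [ 0.09  0.96 -0.2   1.75  0.33  0.54 -0.27]
```

View pics/s10.png

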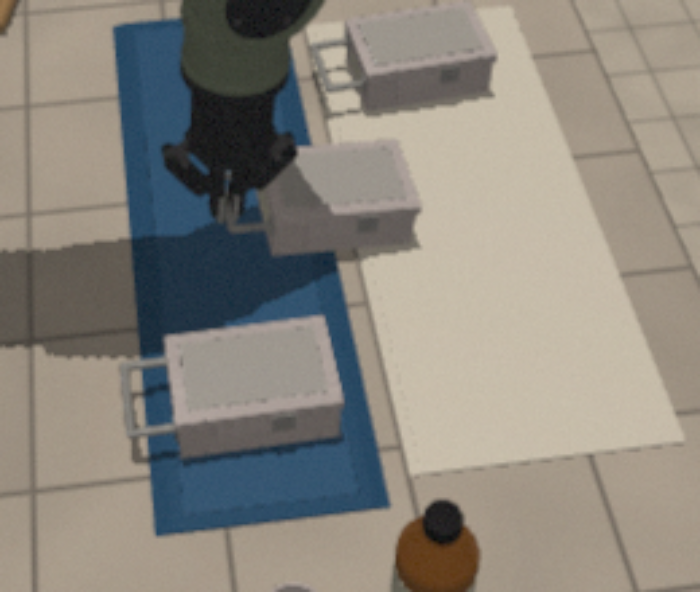

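```bash
python3 - <<'E'
from h import *
s=700/260
P=np.array([ray('side',220+x/s,180+y/s,.063)[:2] for x,y in[(165,340),(325,318),(342,400),(180,432)]]);print(P.mean(0),P.round(3))
# mat edges at row y~-.25..: near/far bench edges in crop
for p in[(113,27),(283,10),(157,534),(388,506)]: print(ray('side',220+p[0]/s,180+p[1]/s,0))
E
```

```text
[ 0.52900718 -0.22590818] [[ 0.456 -0.182]
 [ 0.599 -0.178]
 [ 0.6   -0.266]
 [ 0.461 -0.278]]
[0.43276818 0.32196155 0.        ]
[0.63316548 0.32330912 0.        ]
[ 0.43297465 -0.33359337  0.        ]
[ 0.62893296 -0.33446955  0.        ]
```

step_arm(increments=[[[0.001,0,0],[0.06,-1.0,0.07],0],[[0.001,0,0],[0.06,-1.0,0.07],0],[[0.001,0,0],[0.06,-1.0,0.07],0],[[0.001,0,0],[0.06,-1.0,0.07],0],[[0.001,0,0],[0.06,-1.0,0.07],0],[[0.001,0,0],[0.06,-1.0,0.07],0],[[0.001,0,0],[0.06,-1.0,0.07],0],[[0.001,0,0],[0.06,-1.0,0.07],0],[[0.001,0,0],[0.06,-1.0,0.07],0],[[0,0,0],[0.03,-0.6,0.04],0]])

```text
time: 21.45
eef_pos: [0.4304, -0.0242, 0.044]
tool_rot: [-2.119, -2.253, 0.082]
wrist_force: [3.1, 0.4, -4.2]
gripper_width: 0.0052
```

```bash
python3 - <<'E'
from h import *
st()
E
```

```text
t 21.45 p [ 0.4304 -0.0242  0.044 ] y [ 0.996  0.061 -0.071] z [-0.071 -0.006 -0.997] F [ 3.07  0.4  -4.21] T [-0.07 -0.52 -0.09] w 0.0052 q [ 0.04  0.89 -0.11  2.09  0.38  0.25 -0.34]
```

step_arm(increments=[[[0,0,0],[0.04,-0.7,0.05],0],[[-0.01,0,0],[0,-0.02,0.2],0],[[-0.01,0,0],[0,-0.02,0.2],0],[[-0.01,0,0],[0,-0.02,0.2],0],[[-0.01,0,0],[0,-0.02,0.2],0],[[-0.01,0,0],[0,-0.02,0.2],0],[[-0.01,0,0],[0,-0.02,0.2],0],[[-0.01,0,0],[0,-0.02,0.15],0],[[0,0,0],[0,0,0],0]])

```text
time: 22.35
eef_pos: [0.4198, -0.0246, 0.0291]
tool_rot: [2.15, 2.287, -0.0]
wrist_force: [-0.9, -0.0, -3.1]
gripper_width: 0.0053
```

```bash
python3 - <<'E'
from h import *
st();avg(4)
E
```

```text
t 22.35 p [ 0.4198 -0.0246  0.0291] y [0.998 0.062 0.002] z [ 0.002 -0.002 -1.   ] F [-0.92 -0.04 -3.06] T [-0.05  0.31 -0.  ] w 0.0053 q [-0.02  0.92 -0.    2.21  0.41  0.01 -0.36]
F [-1.59 -0.33 -3.25] sd [0.46 0.61 0.22] T [-0.032  0.509 -0.013] jt [-3.100e-01 -8.127e+01  2.230e+00 -1.460e+00  4.000e-02 -8.100e-01
 -2.000e-02]
```

Joint 6 is close to its lower limit (0.01), so I'll lower the rest with the tool turning the other way.

step_arm(increments=[[[0.01,0,0],[0,0,0.08],0],[[0.01,0,0],[0,0,0.1],0],[[0,0,0],[0,0,0],0]])

```text
time: 22.85
eef_pos: [0.4198, -0.0248, 0.0276]
tool_rot: [-2.143, -2.279, 0.026]
wrist_force: [-1.2, 0.2, -2.9]
gripper_width: 0.006
```

```bash
python3 - <<'E'
from h import *
st();avg(4)
E
```

```text
t 22.85 p [ 0.4198 -0.0248  0.0276] y [ 0.998  0.062 -0.021] z [-0.021 -0.003 -1.   ] F [-1.23  0.17 -2.91] T [-0.04  0.23 -0.04] w 0.006 q [-0.    0.92 -0.03  2.18  0.41  0.06 -0.36]
F [-0.82 -0.53 -2.95] sd [0.24 0.67 0.15] T [-0.081  0.178 -0.009] jt [ 2.000e-02 -8.174e+01  1.480e+00 -1.610e+00 -0.000e+00 -5.000e-02
  0.000e+00]
```

step_arm(increments=[[[0.003,0,0],[0,0,0.1],0],[[0.003,0,0],[0,0,0.08],0],[[0,0,0],[0,0,0],0]])

```text
time: 23.35
eef_pos: [0.4194, -0.0248, 0.0258]
tool_rot: [-2.14, -2.277, 0.033]
wrist_force: [-1.1, -0.1, -0.0]
gripper_width: 0.0055
```

```bash
python3 - <<'E'
from h import *
st();avg(4)
E
```

```text
t 23.35 p [ 0.4194 -0.0248  0.0258] y [ 0.998  0.062 -0.027] z [-0.027 -0.004 -1.   ] F [-1.14 -0.13 -0.  ] T [-0.09  0.34 -0.02] w 0.0055 q [-0.    0.93 -0.03  2.18  0.41  0.07 -0.36]
F [-2.52 -0.07 -0.31] sd [0.38 0.47 0.47] T [-0.04   0.479  0.015] jt [-1.000e-01 -8.127e+01  1.500e+00 -2.290e+00  1.000e-02 -5.000e-01
 -0.000e+00]
```

Nearly no load is left (Fz about -0.3 N). One small step, then release.

step_arm(increments=[[[0.002,0,0],[0,0,0.05],0],[[0,0,0],[0,0,0],0.05],[[0,0,0],[0,0,0],0.2],[[0,0,0],[0,0,0],0.35],[[0,0,0],[0,0,0],0.4],[[0,0,0],[0,0,-0.5],0.4],[[0,0,0],[0,0,-1.0],0.4],[[0,0,0],[0,0,-2],0.4],[[0,0,0],[0,0,-3],0.4],[[0,0,0],[0,0,-4],0.4]])

```text
time: 24.55
eef_pos: [0.4218, -0.0238, 0.1318]
tool_rot: [-2.135, -2.276, 0.04]
wrist_force: [1.1, -0.3, 0.2]
gripper_width: 0.0341
```

```bash
python3 - <<'E'
from h import *
st()
a=robot.camera("side");cv2.imwrite("pics/s11.png",cv2.resize(a[150:370,220:480,::-1],(700,592)))
rows([.648,.170,.13],tgt(.10),10,.4)
E
```

```text
t 24.55 p [ 0.4218 -0.0238  0.1318] y [ 0.997  0.063 -0.033] z [-0.033 -0.004 -0.999] F [ 1.1  -0.3   0.24] T [-0.01 -0.03  0.  ] w 0.0341 q [ 0.1   0.7  -0.21  2.1   0.35  0.41 -0.32]
total turn [-0.027  0.003 -0.037] shift tool cm [1.793e+01 2.366e+01 1.000e-02]
[[[-0.003,0.0,-0.004],[1.79,2.37,0.0],0.4],[[-0.003,0.0,-0.004],[1.78,2.37,0.01],0.4],[[-0.003,0.0,-0.004],[1.78,2.38,0.02],0.4],[[-0.003,0.0,-0.004],[1.77,2.39,0.02],0.4],[[-0.003,0.0,-0.004],[1.76,2.39,0.03],0.4],[[-0.003,0.0,-0.004],[1.75,2.4,0.04],0.4],[[-0.003,0.0,-0.004],[1.74,2.4,0.04],0.4],[[-0.003,0.0,-0.004],[1.73,2.41,0.05],0.4],[[-0.003,0.0,-0.004],[1.72,2.42,0.06],0.4],[[-0.003,0.0,-0.004],[1.71,2.42,0.06],0.4]]
```

View pics/s11.png

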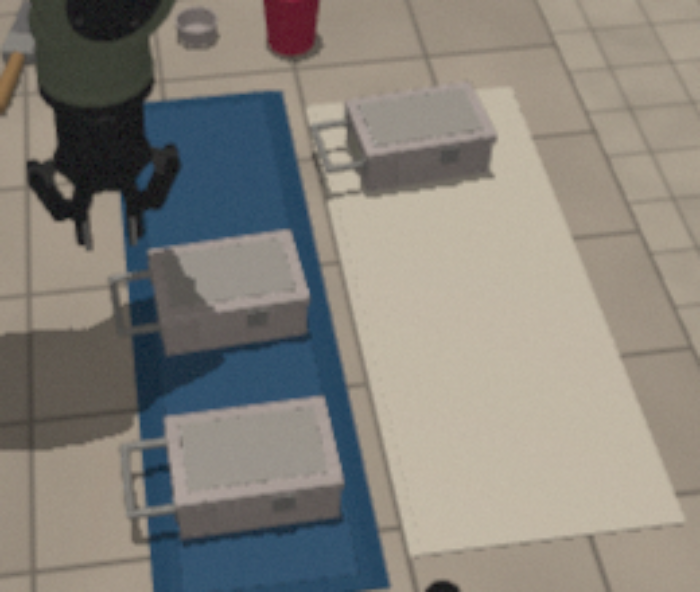

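Both boxes are flat on the mat; the middle one's lid spans (150,250) to (308,290) in the crop. Next, the left box.

step_arm(increments=[[[-0.003,0,-0.005],[1.8,2.4,0],0.4],[[-0.003,0,-0.005],[1.8,2.4,0],0.4],[[-0.003,0,-0.005],[1.8,2.4,0],0.4],[[-0.003,0,-0.005],[1.8,2.4,0],0.4],[[-0.003,0,-0.005],[1.8,2.4,0],0.4],[[-0.003,0,-0.005],[1.8,2.4,0],0.4],[[-0.003,0,-0.005],[1.7,2.4,0],0.4],[[-0.003,0,-0.005],[1.7,2.4,0],0.4],[[0,0,0],[1.5,2,0],0.4],[[0,0,0],[0,0,0],0.4]])

```text
time: 25.6
eef_pos: [0.629, 0.1556, 0.1413]
tool_rot: [2.104, 2.328, 0.001]
wrist_force: [-0.1, 0.1, -0.4]
gripper_width: 0.0341
```

```bash
python3 - <<'E'
from h import *
st()
a=robot.camera("side");cv2.imwrite("pics/s12.png",cv2.resize(a[160:280,300:430,::-1],(650,600)))
rows([.648,.170,.08],tgt(.1),3,.4)
E
```

```text
t 25.6 p [0.629  0.1556 0.1413] y [0.995 0.101 0.003] z [ 0.004 -0.002 -1.   ] F [-0.06  0.14 -0.4 ] T [ 0.03  0.11 -0.06] w 0.0341 q [-0.19  0.93 -0.25  1.29  0.25  0.94 -0.38]
total turn [0.003 0.003 0.   ] shift tool cm [1.39 2.1  6.13]
[[[0.001,0.001,0.0],[0.46,0.7,2.04],0.4],[[0.001,0.001,0.0],[0.46,0.7,2.04],0.4],[[0.001,0.001,0.0],[0.46,0.7,2.04],0.4]]
```

View pics/s12.png

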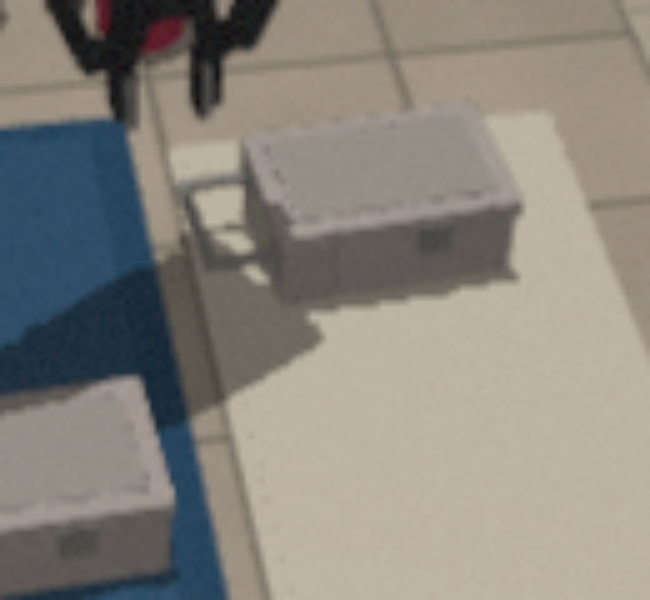

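```bash
python3 - <<'E'
from h import *
for p in((185,187),(206,262)): print(ray('side',300+p[0]/5,160+p[1]/5,.04))
E
```

```text
[0.6523817  0.20839215 0.04      ]
[0.65407763 0.14246866 0.04      ]
```

step_arm(increments=[[[0,0,0],[0.4,0.6,1.4],0.4],[[0,0,0],[0.4,0.6,1.4],0.4],[[0,0,0],[0.4,0.6,1.4],0.4],[[0,0,0],[0,0,0],0.4]])

```text
time: 26.05
eef_pos: [0.6453, 0.1669, 0.0957]
tool_rot: [2.106, 2.326, -0.003]
wrist_force: [-0.3, 0.9, 0.3]
gripper_width: 0.0341
```

```bash
python3 - <<'E'
from h import *
st()
rows([.651,.171,.023],tgt(.1),6,.4)
E
```

```text
t 26.05 p [0.6453 0.1669 0.0957] y [0.995 0.099 0.001] z [ 0.002 -0.004 -1.   ] F [-0.29  0.89  0.31] T [0.   0.1  0.02] w 0.0341 q [-0.21  1.02 -0.24  1.24  0.26  0.91 -0.39]
total turn [ 0.001  0.004 -0.001] shift tool cm [0.38 0.59 7.27]
[[[0.0,0.001,-0.0],[0.06,0.1,1.21],0.4],[[0.0,0.001,-0.0],[0.06,0.1,1.21],0.4],[[0.0,0.001,-0.0],[0.06,0.1,1.21],0.4],[[0.0,0.001,-0.0],[0.06,0.1,1.21],0.4],[[0.0,0.001,-0.0],[0.06,0.1,1.21],0.4],[[0.0,0.001,-0.0],[0.06,0.1,1.21],0.4]]
```

step_arm(increments=[[[0,0,0],[0.06,0.1,1.2],0.4],[[0,0,0],[0.06,0.1,1.2],0.4],[[0,0,0],[0.06,0.1,1.2],0.4],[[0,0,0],[0.06,0.1,1.2],0.4],[[0,0,0],[0.06,0.1,1.2],0.4],[[0,0,0],[0,0,0.8],0.4],[[0,0,0],[0,0,0],0.4]])

```text
time: 26.75
eef_pos: [0.6499, 0.1695, 0.0207]
tool_rot: [2.107, 2.325, -0.006]
wrist_force: [-0.2, 0.3, -0.0]
gripper_width: 0.0341
```

```bash
python3 - <<'E'
from h import *
st()
a=robot.camera("side");cv2.imwrite("pics/s13.png",cv2.resize(a[160:280,300:430,::-1],(650,600)))
rows([.651,.171,.023],tgt(.1),1,.4)
E
```

```text
t 26.75 p [0.6499 0.1695 0.0207] y [ 0.995  0.098 -0.   ] z [ 0.    -0.005 -1.   ] F [-0.2   0.34 -0.04] T [ 0.02 -0.02  0.01] w 0.0341 q [-0.22  1.13 -0.22  1.25  0.28  0.8  -0.41]
total turn [ 0.     0.005 -0.002] shift tool cm [ 0.13  0.1  -0.16]
[[[0.0,0.005,-0.002],[0.13,0.1,-0.16],0.4]]
```

View pics/s13.png

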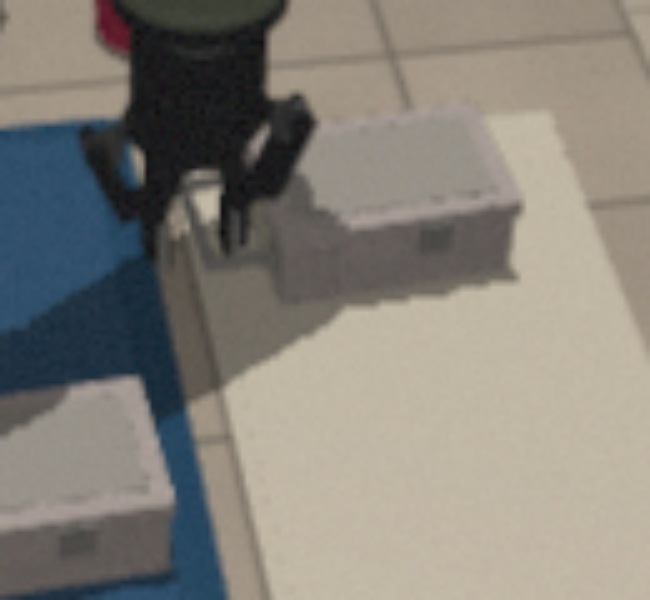

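The bar at (190,230) lies between the tips at (160,250) and (232,245). Close and weigh.

step_arm(increments=[[[0,0,0],[0,0.1,-0.2],0.4],[[0,0,0],[0,0,0],0.25],[[0,0,0],[0,0,0],0.15],[[0,0,0],[0,0,0],0.0],[[0,0,0],[0,0,0],0.0],[[0,0,0],[0,0,0],0.0]])

```text
time: 27.4
eef_pos: [0.6522, 0.1697, 0.0256]
tool_rot: [2.106, 2.324, -0.001]
wrist_force: [-0.2, 0.2, -0.9]
gripper_width: 0.0057
```

```bash
python3 - <<'E'
from h import *
st();avg(6)
E
```

```text
t 27.4 p [0.6522 0.1697 0.0256] y [0.995 0.098 0.003] z [ 0.004 -0.004 -1.   ] F [-0.18  0.15 -0.9 ] T [-0.   -0.03 -0.13] w 0.0057 q [-0.21  1.12 -0.22  1.24  0.28  0.81 -0.41]
F [ 0.28 -0.4  -1.1 ] sd [0.32 0.19 0.57] T [-0.076 -0.025 -0.075] jt [-3.5000e-01 -1.1069e+02 -3.2800e+00 -2.0360e+01  0.0000e+00 -0.0000e+00
  9.0000e-02]
```

step_arm(increments=[[[0.01,0,0],[0,0.02,-0.17],0],[[0.01,0,0],[0,0.02,-0.17],0],[[0.01,0,0],[0,0.02,-0.17],0],[[0.01,0,0],[0,0.02,-0.17],0],[[0.01,0,0],[0,0.02,-0.17],0],[[0,0,0],[0,0,0],0]])

```text
time: 28.3
eef_pos: [0.6535, 0.1699, 0.0349]
tool_rot: [-2.089, -2.304, 0.064]
wrist_force: [-0.5, -0.5, -0.9]
gripper_width: 0.0054
```

```bash
python3 - <<'E'
from h import *
st();avg(12)
a=robot.camera("side");cv2.imwrite("pics/s14.png",cv2.resize(a[160:280,300:430,::-1],(650,600)))
E
```

```text
t 28.3 p [0.6535 0.1699 0.0349] y [ 0.994  0.098 -0.052] z [-0.051 -0.009 -0.999] F [-0.52 -0.51 -0.93] T [-0.08 -0.09 -0.04] w 0.0054 q [-0.21  1.14 -0.24  1.15  0.26  0.93 -0.38]
F [ 0.91 -0.14 -0.98] sd [0.4  0.56 0.64] T [-0.058 -0.232 -0.069] jt [-3.8000e-01 -1.1246e+02 -3.6300e+00 -2.1340e+01 -1.6000e-01  4.6000e-01
  9.0000e-02]
```

step_arm(increments=[[[-0.01,0,0],[0,-0.02,0.17],0],[[-0.01,0,0],[0,-0.02,0.17],0],[[0,0,0],[0,0,0],0]])

```text
time: 29.25
eef_pos: [0.6526, 0.1699, 0.0309]
tool_rot: [-2.098, -2.315, 0.039]
wrist_force: [0.4, -0.2, -0.9]
gripper_width: 0.0058
```

```bash
python3 - <<'E'
from h import *
st();avg(12);st()
E
```

```text
t 29.25 p [0.6526 0.1699 0.0309] y [ 0.995  0.098 -0.03 ] z [-0.029 -0.007 -1.   ] F [ 0.37 -0.17 -0.89] T [-0.04 -0.16 -0.08] w 0.0058 q [-0.21  1.13 -0.23  1.19  0.27  0.88 -0.39]
F [-0.6  -0.38 -1.08] sd [0.47 0.32 0.37] T [-0.066  0.167 -0.035] jt [-1.800e-01 -1.121e+02 -3.340e+00 -2.147e+01  4.000e-02 -1.900e-01
  3.000e-02]
t 29.85 p [0.6528 0.1698 0.0311] y [ 0.995  0.098 -0.03 ] z [-0.029 -0.007 -1.   ] F [-0.82 -0.23 -1.07] T [-0.04  0.23 -0.08] w 0.0054 q [-0.21  1.13 -0.23  1.19  0.27  0.88 -0.39]
```

View pics/s14.png

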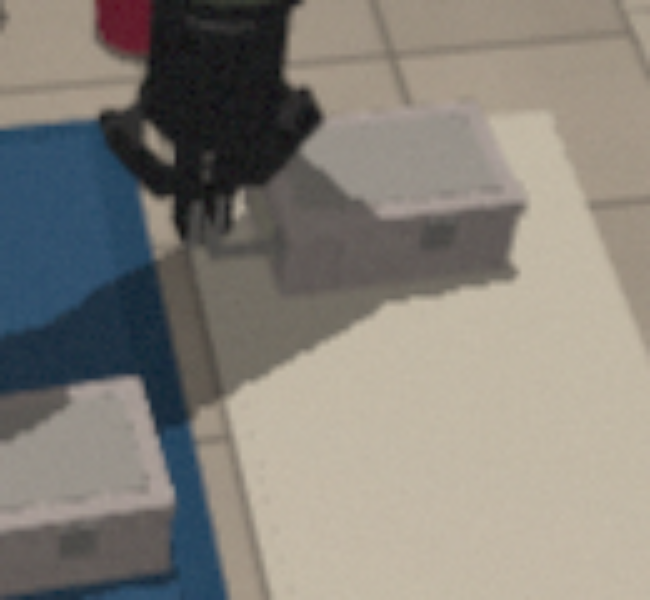

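The load is about 1.03 N, so the left box is empty (the picture shows it tipped with its far end down). I'll set it back.

step_arm(increments=[[[-0.01,0,0],[0,-0.02,0.15],0],[[-0.01,0,0],[0,-0.02,0.15],0],[[-0.008,0,0],[0,0,0.15],0],[[0,0,0],[0,0,0.08],0],[[0,0,0],[0,0,0],0]])

```text
time: 30.35
eef_pos: [0.6523, 0.1698, 0.0254]
tool_rot: [2.107, 2.325, -0.004]
wrist_force: [0.2, -0.8, -0.4]
gripper_width: 0.0058
```

```bash
python3 - <<'E'
from h import *
st();avg(4)
E
```

```text
t 30.35 p [0.6523 0.1698 0.0254] y [0.995 0.098 0.001] z [ 0.001 -0.004 -1.   ] F [ 0.23 -0.83 -0.38] T [-0.1   0.09 -0.1 ] w 0.0058 q [-0.21  1.12 -0.22  1.24  0.28  0.81 -0.41]
F [-0.67 -0.37 -0.69] sd [0.34 0.29 0.43] T [-0.094  0.219 -0.055] jt [-1.9000e-01 -1.1097e+02 -3.1500e+00 -2.0820e+01  8.0000e-02 -3.3000e-01
  3.0000e-02]
```

step_arm(increments=[[[0,0,0],[0,0,0.08],0],[[0,0,0],[0,0,0.04],0],[[0,0,0],[0,0,0],0]])

```text
time: 30.85
eef_pos: [0.6522, 0.1698, 0.025]
tool_rot: [2.108, 2.325, -0.004]
wrist_force: [-0.9, -2.6, 4.0]
gripper_width: 0.0057
```

```bash
python3 - <<'E'
from h import *
st();avg(4)
E
```

```text
t 30.85 p [0.6522 0.1698 0.025 ] y [0.995 0.098 0.001] z [ 0.001 -0.004 -1.   ] F [-0.94 -2.64  3.97] T [-0.18  0.39 -0.01] w 0.0057 q [-0.21  1.12 -0.22  1.24  0.28  0.81 -0.41]
F [-2.43 -0.65  5.64] sd [0.16 0.42 0.23] T [-0.211  0.581 -0.056] jt [-2.5000e-01 -1.0744e+02 -3.0400e+00 -2.0680e+01  1.5000e-01 -8.7000e-01
  4.0000e-02]
```

Down. Release, rise and back away.

step_arm(increments=[[[0,0,0],[0,0,-0.06],0.05],[[0,0,0],[0,0,0],0.2],[[0,0,0],[0,0,0],0.35],[[0,0,0],[0,0,0],0.4],[[0,0,0],[0,0,-0.5],0.4],[[0,0,0],[0,0,-1.0],0.4],[[0,0,0],[0,0,-2],0.4],[[0,0,0],[0,0,-3],0.4],[[0,0,0],[0,0,-4],0.4],[[0,0,0],[0,0,-4],0.4]])

```text
time: 32.05
eef_pos: [0.6504, 0.1702, 0.1737]
tool_rot: [2.109, 2.328, -0.011]
wrist_force: [0.9, 0.0, 0.2]
gripper_width: 0.0338
```

step_arm(increments=[[[0,0,0],[0,-2,-2],0.4],[[0,0,0],[0,-3,-2],0.4],[[0,0,0],[0,-3,-1],0.4],[[0,0,0],[0,-3,0],0.4],[[0,0,0],[0,-3,0],0.4],[[0,0,0],[0,-2,0],0.4],[[0,0,0],[0,0,0],0.4],[[0,0,0],[0,0,0],0.4]])

```text
time: 32.85
eef_pos: [0.4866, 0.1546, 0.238]
tool_rot: [2.103, 2.321, 0.012]
wrist_force: [0.4, -0.8, 0.9]
gripper_width: 0.0344
```

```bash
python3 - <<'E'
from h import *
st()
a=robot.camera("side");cv2.imwrite("pics/s15.png",a[:,:,::-1])
a=robot.camera("top");cv2.imwrite("pics/t15.png",cv2.resize(a[105:315,115:500,::-1],(800,436)))
st()
E
```

```text
t 32.85 p [0.4866 0.1546 0.238 ] y [0.995 0.098 0.012] z [ 0.012 -0.001 -1.   ] F [ 0.4  -0.75  0.86] T [-0.   -0.02 -0.01] w 0.0344 q [-0.22  0.6  -0.27  1.71  0.21  0.84 -0.49]
t 32.95 p [0.4869 0.1547 0.2376] y [0.995 0.098 0.011] z [ 0.011 -0.001 -1.   ] F [ 0.32 -0.45  0.34] T [ 0.03 -0.02  0.01] w 0.0343 q [-0.22  0.61 -0.27  1.71  0.21  0.84 -0.49]
```

View pics/s15.png

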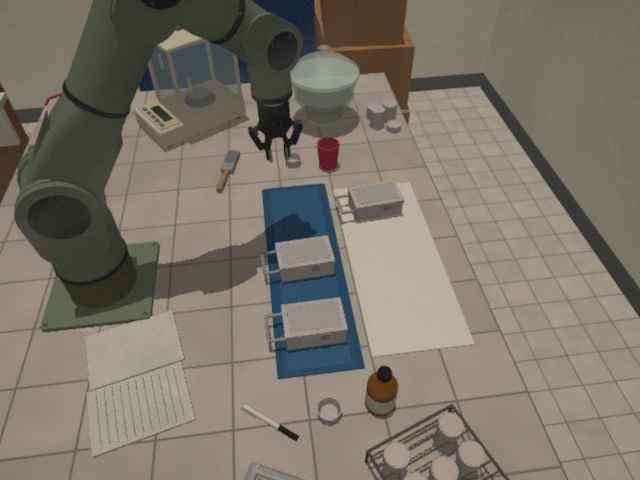

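View pics/t15.png

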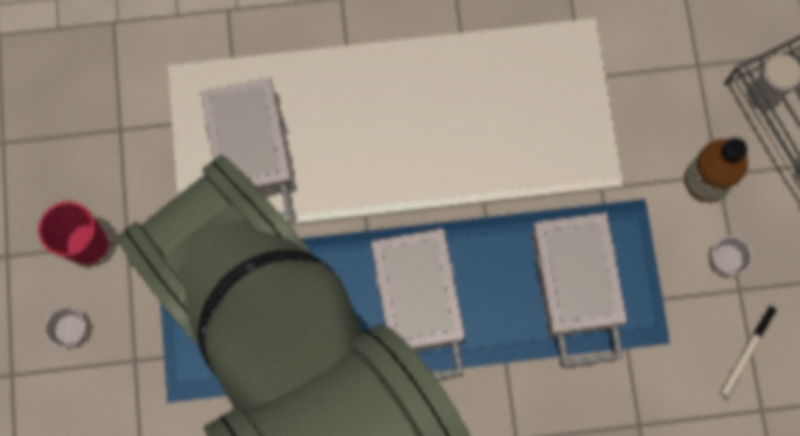

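Both views show two boxes square on the mat, the left box back on the board, and the bystanders where they were. I'll check the centres numerically.

```bash
python3 - <<'E'
from h import *
s=800/385
for n,L in(('M',[(372,241),(443,230),(463,338),(395,350)]),('R',[(535,222),(606,213),(625,322),(553,334)])):
    P=np.array([ray('top',115+x/s,105+y/s,.063)[:2] for x,y in L]);d=P[:2].mean(0)-P[2:].mean(0);print('top',n,P.mean(0).round(4),np.arctan2(d[1],d[0]).round(3))
for n,L in(('M',[(276,244),(329,238),(334,262),(281,270)]),('R',[(281,306),(341,300),(347,328),(286,340)]),):
    P=np.array([ray('side',x,y,.063)[:2] for x,y in L]);print('side',n,P.mean(0).round(4))
# mat edges from the top image near y of boxes (bench level)
for p in[(165,272),(645,200),(169,401),(667,342)]: print('mat',ray('top',115+p[0]/s,105+p[1]/s,0).round(4))
a=cv2.imread('pics/side0.png').astype(int);b=cv2.imread('pics/s15.png').astype(int)
for n,(u,v) in dict(A=(375,200),tum=(328,155),tinL=(293,160),tinR=(329,411),bot=(381,390),pen=(270,422),brush=(229,170)).items():
    x=abs(a-b)[v-15:v+16,u-15:u+16];print(n,x.mean().round(1))
E
```

```text
top M [ 0.5274 -0.0173] 0.074
top R [ 0.5253 -0.2233] 0.013
side M [ 0.5315 -0.0211]
side R [ 0.5284 -0.2263]
mat [0.6026 0.3124 0.    ]
mat [ 0.6262 -0.3373  0.    ]
mat [0.4312 0.3189 0.    ]
mat [ 0.4317 -0.3346  0.    ]
A 2.5
tum 2.6
tinL 9.5
tinR 2.0
bot 2.9
pen 2.1
brush 2.1
```

```bash
python3 - <<'E'
from h import *
print(robot.sign_off())
E
```

```text
the job is handed in; nothing more can be done
None
```

I weighed all three boxes by their handles, drew the two full ones onto the mat and set the empty one back. The job was handed in at about 33 s; sign-off gives no verdict.

| Box | Load at the bar | Result | Where it is now |
|---|---|---|---|
| Right | about 2.95 N | full | on the mat |
| Middle | about 2.95 N | full | on the mat |
| Left | about 1.03 N | empty | set back in place on the board |

- **Position on the mat:** the two views put the box centres at x = 0.525–0.532 m, and the mat's midline is about 0.530 m. The boxes are turned less than 0.1 rad. The top view reads 3–4 mm nearer the robot than the side view, which is well inside the 25 mm allowed.
- **Left box and bystanders:** the left box, tumbler, bottle, right tin, pen and brush looked unchanged against the first side picture. The gripper partly hid the left tin in that view, so its difference was larger, but the top picture shows it in place.
- **Friction:** bar friction in the grip shifted single weight readings by about 0.4 N. I therefore weighed each box after a lifting and after a lowering motion, and combined the two readings.
- **Joint limit:** joint 6 came within 0.01 rad of its lower limit while I was lowering the middle box. I turned the tool back the other way, and it did not pass the limit.

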